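Stack slide carriers in the dryer, shut the hood and start the program

TASK

Stack all the slide carriers from the mat crosswise on the dryer's grille so that air can pass between them: two on the two pale strips parallel to the key row, the next two across them 94 mm apart, centre to centre, a fifth (if there is one) across those again, an odd one on either side. Then lower the hood gently until it is shut, and press the keys one at a time in the order first, third, second, and last the large start key (counted from the robot's left), letting each come up again; leave the stack in order under the shut hood and the bottles, dish and tweezers alone.

Things in the scene. Friction and masses are not known exactly. Their poses are not given: they have to be found in the camera images.
- dryer: slide dryer: cream plinth 235 (x) x 265 (y) mm, dark square grille bed, top 22 mm above the bench, two flat pale strips under the bottom layer's places. Origin at bench level under the bed's centre; x points away from the control deck, y to the hood's hinge, z up. The deck (88 mm deep, top at z = 32 mm, centre line x = -163.5 mm) carries four keys in a row along y
- key_a (a joint): first key from the left as seen from the robot (the hinge end of the row), 26 mm across; plain white round spring key in a grey collar, joint value = how far it is pressed (m), 0 up, 0.006 fully down at 4 N; it springs back. Centre of its top face, in the dryer's frame: x = -163.5, y = 84, z = 54 mm
- key_b (a joint): second key from the left, 26 mm across; plain white round spring key in a grey collar, joint value = how far it is pressed (m), 0 up, 0.006 fully down at 4 N; it springs back. Centre of its top face, in the dryer's frame: x = -163.5, y = 33, z = 54 mm
- key_c (a joint): third key from the left, 26 mm across; plain white round spring key in a grey collar, joint value = how far it is pressed (m), 0 up, 0.006 fully down at 4 N; it springs back. Centre of its top face, in the dryer's frame: x = -163.5, y = -18, z = 54 mm
- key_d (a joint): fourth key, at the right-hand end of the row, larger: 38 mm across; the start key; plain white round spring key in a grey collar, joint value = how far it is pressed (m), 0 up, 0.006 fully down at 4 N; it springs back. Centre of its top face, in the dryer's frame: x = -163.5, y = -78, z = 54 mm
- hood (a joint): clear hood with cream edges, 210 (x) x 235 (y) mm, 78 mm high, 5 mm walls, inside height 73 mm, 0.35 kg, hinged along the dryer's +y edge (hinge line 130 mm from the bed's centre); joint value is the angle (rad): 0 shut flat on the plinth, about 1.8 standing open, 1.9 its limit. Its friction hinge keeps it where it is left; moving it takes about 3 N at the bar
- hood_bar (a point): middle of the hood's bar handle: steel bar 10 mm thick, 100 mm long between its stems, parallel to the dryer's x axis, 45 mm off the hood's wall on the far side from the hinge. Lies 280 mm from the hinge and 50 mm above it when shut; stands on top, about 0.28 m above the bench, when open
- hood_hinge (a point): middle of the hinge line, which is parallel to the dryer's x axis (22 mm above the bench); fixed to the dryer
- place_1a (a point): where the CENTRE of a carrier belongs in layer 1 (carriers of this layer lie along the dryer's y axis, parallel to the key row), 47 mm to the minus side of the bed's centre, 31 mm above the bench
- place_1b (a point): where the CENTRE of a carrier belongs in layer 1 (carriers of this layer lie along the dryer's y axis, parallel to the key row), 47 mm to the plus side of the bed's centre, 31 mm above the bench
- place_2a (a point): where the CENTRE of a carrier belongs in layer 2 (carriers of this layer lie along the dryer's x axis, across the key row), 47 mm to the minus side of the bed's centre, 49 mm above the bench
- place_2b (a point): where the CENTRE of a carrier belongs in layer 2 (carriers of this layer lie along the dryer's x axis, across the key row), 47 mm to the plus side of the bed's centre, 49 mm above the bench
- place_3a (a point): where the CENTRE of a carrier belongs in layer 3 (carriers of this layer lie along the dryer's y axis, parallel to the key row), 47 mm to the minus side of the bed's centre, 67 mm above the bench
- place_3b (a point): where the CENTRE of a carrier belongs in layer 3 (carriers of this layer lie along the dryer's y axis, parallel to the key row), 47 mm to the plus side of the bed's centre, 67 mm above the bench
- carrier_1: slide carrier: white plastic bar 135 x 28 x 18 mm, 70 g, a glass slide let into its top; origin at its CENTRE, x along its length, z up. All carriers are alike; three to five are present, at first flat on the mat
- carrier_2: slide carrier: white plastic bar 135 x 28 x 18 mm, 70 g, a glass slide let into its top; origin at its CENTRE, x along its length, z up. All carriers are alike; three to five are present, at first flat on the mat
- carrier_3: slide carrier: white plastic bar 135 x 28 x 18 mm, 70 g, a glass slide let into its top; origin at its CENTRE, x along its length, z up. All carriers are alike; three to five are present, at first flat on the mat
- carrier_4: slide carrier: white plastic bar 135 x 28 x 18 mm, 70 g, a glass slide let into its top; origin at its CENTRE, x along its length, z up. All carriers are alike; three to five are present, at first flat on the mat
- carrier_5: slide carrier: white plastic bar 135 x 28 x 18 mm, 70 g, a glass slide let into its top; origin at its CENTRE, x along its length, z up. All carriers are alike; three to five are present, at first flat on the mat
- reagent: amber reagent bottle, 56 mm across, 125 mm tall; origin under its centre. Bystander, leave alone
- dish: flat glass dish, 86 mm across, 16 mm high; origin under its centre. Bystander, leave alone
- tweezers: blue tweezers lying flat, 130 mm long, 9 mm high; origin under the middle. Bystander, leave alone
- stain: small amber jar with black cap, 44 mm across, 85 mm tall; origin under its centre. Bystander, leave alone

How it is judged:
By the outcome, as a careful person would: the job done as asked, in the order asked, and still so for the second after the job is handed in, with the robot touching nothing.
Of carrier_1, carrier_2, carrier_3, carrier_4, carrier_5 only 3 to 5 are there at a start; the rules pass over those that are not, and their reading is None.
At some moment in a run one of carrier_1, carrier_2, carrier_3, carrier_4, carrier_5 may be knocked a few centimetres aside while the robot is not near it.
Once in a run the grip may slacken for a moment while it holds something.
It also fails if it takes over 210 s, if anything falls off the work surface, if the arm or the gripper's body presses on something with over 40 N, if the wrist force passes 120 N, or if a joint passes its speed limit or range.

ROBOT

A 7-joint arm with a two-finger parallel gripper is mounted at the origin on the work surface. World frame = base frame: x ahead of the robot, y to its left, z up, the work surface at z = 0. Lengths are in m, angles in rad, forces in N, time in s.
With the tool pointing down it reaches from about 0.4 to 0.875 m from the base axis. Payload 19.3 kg.
Tool frame: the origin (TCP) lies between the finger pads; the fingertips stand 17 mm ahead of it and the grasp point (between the pads) lies 2 mm behind it; z points along the fingers, y is the line along which they close (so a half turn about z gives the same grasp; the last joint's range is limited). The gripper opens to 85 mm and grips with 20 to 120 N. Pads are 22 mm wide; open, the fingers measure 114 mm over their backs; the gripper's body (76 mm by 85 mm) begins 54 mm behind the grasp point. The pads swing forward as they close: fully open they stand 13 mm farther back than shut.
Start: joints at [1.269, 0.521, -0.036, 1.599, 0.021, 1.021, -0.113], TCP at [0.144, -0.608, 0.248] pointing down, gripper open.
Joint ranges: [-2.91, 2.91], [-0.3, 2.13], [-1.5, 1.42], [0.17, 2.43], [-1.26, 4.41], [0.16, 1.93], [-2.52, 2.52]. Speed limits (rad/s): [1.89, 1.89, 2.39, 2.39, 3.01, 3.01, 3.01].

INTERFACE

Orientations are given as [roll, pitch, yaw] about the fixed x, y, z axes, in that order (R = Rz(yaw) Ry(pitch) Rx(roll)).
In Python, from workcell import bot gives the robot as it stands.
- The arm moves only by the shell command python3 -m inch 'ROWS' [FORCE]. ROWS is JSON, a list of rows, each a list of 7 numbers: the shift along the tool's x, y, z in units of 200 mm (1.0 is 200 mm), then the turn, a rotation vector about the tool's x, y, z in units of 90 degrees (1.0 is 90 degrees), then the opening, from 0 (shut) to 1 (fully open). In form: [[x, y, z, rx, ry, rz, grip], ...]. A call has 1 to 20 rows; each row is the pose to reach, as a shift and turn from the pose commanded when the call began, along the tool's axes at that moment; what a row does not reach only later rows make up. A row lasts 1/8 s, in which the tool goes at most 62.5 mm and 10.7 degrees, less where a joint would pass 70% of its speed; a pose out of reach is approached as far as the arm can. A call with a number of a shift or a turn outside -1 to 1 is refused whole. A call with a gripper value outside its range is refused whole. The fingers move at their own pace and stop on an object; FORCE is the grip in N (left out, the last holds). Time passes only in rows, so rows that repeat a pose let the fingers close. It gives the time, the measured TCP pose, the force, the opening and the grip force at its end, in the units of the state.
- bot.observe(): the state, without advancing time (a new reading comes with each control period).
- bot.grab_frame(name): name is "scene" or "top"; returns a dict with "img" (400x640x3 uint8, red, green, blue), "z_map" (400x640 float32, m along the optical axis (not along the pixel's ray), 0 where there is no reading), "vfov" (degrees; the focal length in pixels is half the picture's height over the tangent of half this angle, whatever the lens; pixels are square), "cx", "cy" (the principal point, pixels), "rvec" (rotation vector, rad) and "tvec" (3), from world to camera coordinates, as OpenCV has them. Camera axes: x right, y down, z forward; pixel columns grow to the right and rows downward; lengths in m; the calibration is good to about 2 mm. A picture is of the moment at which its call begins.
- bot.job_done(): hands the job in; it is judged then, once.
The state is a dict: "clock": time; "qpos": joint angles; "qd": joint speeds; "joint_efforts": joint torques, N m; "position": TCP position; "tool_rot": TCP orientation; "force": force on the tool from outside, world axes, zero at the start; "moment": the same for the moment, N m; "grip_width": finger opening in m; "finger_force": force on a finger pad.
Only numpy, scipy, OpenCV 4.12 (cv2) and the standard library are available. Lean on these libraries where they do the work, as an engineer would, in place of code of your own. Each camera call takes 0.05 s, during which the arm holds its last target. There are 200 camera calls.

## Working session

There is one attempt and no reset: what is moved stays moved. The work goes in short steps, Python scripts to look and compute and a shell command to move; the robot and the scene stay as the last step left them, time stands still between calls to the robot, and variables do not carry over. Pictures are saved under pics/ and viewed, at most 14 in all, crops included, and the job is handed in when it is done.

```bash
mkdir -p pics; ls; cat > h.py <<'E'
import numpy as np, cv2
from workcell import bot
from scipy.spatial.transform import Rotation as R
def grab(n):
    f=bot.grab_frame(n); f['f']=200/np.tan(np.radians(f['vfov'])/2)
    f['R']=cv2.Rodrigues(np.array(f['rvec'],float))[0]; f['t']=np.array(f['tvec'],float).ravel(); return f
def save(f,p): cv2.imwrite(p,f['img'][:,:,::-1])
def ray(f,u,v):
    d=f['R'].T@np.array([(u-f['cx'])/f['f'],(v-f['cy'])/f['f'],1.]); return -f['R'].T@f['t'],d
def onz(f,u,v,z):
    c,d=ray(f,u,v); return c+d*(z-c[2])/d[2]
def cloud(f):
    v,u=np.mgrid[0:400,0:640]; z=f['z_map']
    P=np.stack([(u-f['cx'])/f['f']*z,(v-f['cy'])/f['f']*z,z],-1)
    return (P-f['t'])@f['R']   # world; row-vector
E
python3 - <<'E'
from h import *
for n in('scene','top'):
    f=grab(n); save(f,f'pics/{n}0.png'); print(n,f['f'],f['cx'],f['cy'],ray(f,320,200))
s=bot.observe(); print(s)
E
```

```text
pics
scene 436.6668941189711 318.83218297205127 202.00844999453065 (array([1.26135507, 0.33241213, 0.86767165]), array([-0.66035673, -0.26870451, -0.70125258]))
top 448.01726395936396 325.6624810836926 201.65774124899085 (array([0.46069248, 0.02843064, 1.17672952]), array([ 0.07230106,  0.01634748, -0.99733583]))
{'clock': 0.1, 'qpos': array([ 1.26880474,  0.52193141, -0.03630825,  1.59993469,  0.02119818,
        1.02111334, -0.1127896 ]), 'qd': array([-0.00123687, -0.0018349 , -0.00167019, -0.00279426, -0.00132411,
       -0.00072957, -0.0003542 ]), 'joint_efforts': array([ 1.98349204e-03, -9.28484058e+01,  1.98363662e+00, -3.70526648e+01,
        1.81238976e-02,  5.40124864e-03,  1.11565757e-04]), 'position': array([ 0.14346962, -0.60802225,  0.24780367]), 'tool_rot': array([-3.14059379e+00,  7.82420168e-05,  2.31773170e-01]), 'force': array([-1.14187811,  0.33639335, -0.70902485]), 'moment': array([-0.00020017, -0.02833357,  0.00073613]), 'finger_force': 0.0, 'grip_width': 0.08548840754922914}
```

View pics/scene0.png

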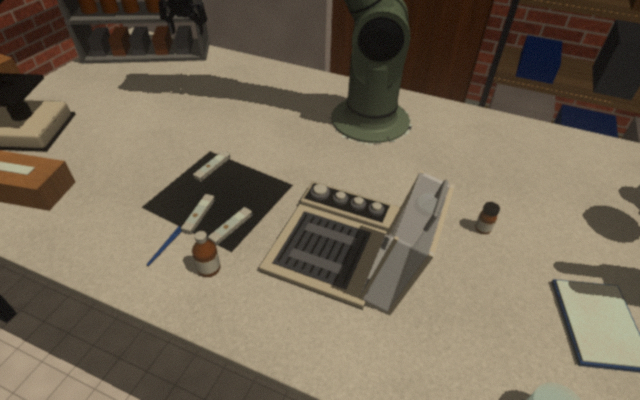

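View pics/top0.png

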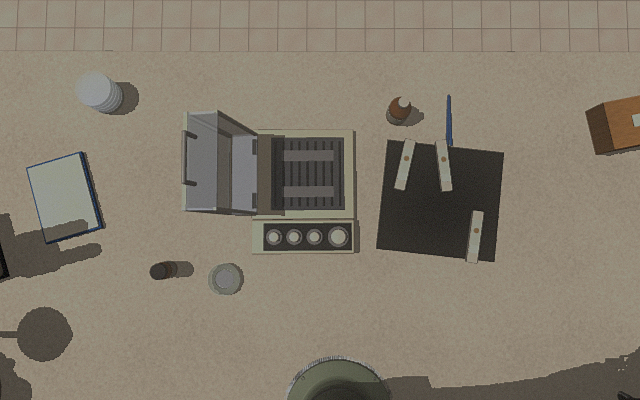

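The top view shows three carriers on the mat, at about (404,165), (444,165) and (475,237). The tweezers are at (449,120), the bottle at (400,108), the keys lie along row 237 from u=274 to 338, and the strips are at rows 155 and 193. The scene view agrees.

```bash
cat >> h.py <<'E'
def carriers(f,box,z=0.018,vmin=125,amin=60):
    u0,v0,u1,v1=box; im=f['img'].astype(int); m=np.zeros((400,640),np.uint8)
    P=cloud(f); ok=(im.min(2)>vmin)
    m[v0:v1,u0:u1]=ok[v0:v1,u0:u1]*255
    m=cv2.morphologyEx(m,cv2.MORPH_CLOSE,np.ones((5,5)))
    out=[]
    for c in cv2.findContours(m,cv2.RETR_EXTERNAL,cv2.CHAIN_APPROX_NONE)[0]:
        if cv2.contourArea(c)<amin: continue
        k=np.zeros_like(m); cv2.drawContours(k,[c],-1,1,-1)
        zz=P[...,2][(cv2.erode(k,np.ones((3,3)))>0)&(f['z_map']>0)]
        w=np.array([onz(f,*p[0],z)[:2] for p in c],np.float32)
        (x,y),(a,b),_=r=cv2.minAreaRect(w*1000); bx=cv2.boxPoints(r)
        e=[bx[1]-bx[0],bx[2]-bx[1]]; l=max(e,key=np.linalg.norm)
        out.append((np.round([x,y],1),sorted([round(a,1),round(b,1)]),round(np.degrees(np.arctan2(l[1],l[0]))%180,1),np.round(np.median(zz)*1000,1),c.mean((0,1)).round()))
    return out
E
python3 - <<'E'
from h import *
for n,b,kb in(('top',(376,135,506,265),(262,222,352,252)),('scene',(140,148,292,246),(300,175,392,222))):
    f=grab(n)
    for vm in (110,):
        for o in carriers(f,b,vmin=vm): print(n,*o)
    print('keys')
    for o in carriers(f,kb,z=.054,vmin=120,amin=30): print(n,*o)
f=grab('top');P=cloud(f)
for v in (140,155,174,193,205): print(v,[tuple((P[v,u]*1000).round().astype(int)) for u in(300,315,330)])
print((P[237,338]*1000).round(),f['img'][155,310],f['img'][165,404])
E
```

```text
top [ 548.5 -266.4] [335.3, 339.6] 90.1 0.4 [469. 218.]
top [ 582.8 -195.3] [194.7, 267.5] 179.8 17.8 [404. 168.]
keys
top [451.8  61.5] [19.9, 20.0] 90.2 53.5 [314. 236.]
top [451.7 113.9] [19.9, 20.0] 90.2 53.7 [293. 236.]
top [449.6 164.5] [19.5, 21.1] 135.4 53.8 [273. 237.]
top [450.8   2.7] [32.4, 32.5] 90.1 53.6 [338. 236.]
scene [ 679.2 -200.8] [67.4, 221.3] 145.0 19.3 [208. 232.]
scene [ 636.2 -275.3] [26.0, 130.0] 6.3 20.6 [197. 212.]
scene [577.2 -56.9] [90.8, 238.6] 174.1 -0.4 [273. 224.]
scene [ 559.8 -298.8] [391.7, 473.7] 114.7 -0.6 [198. 177.]
keys
scene [430.5  73.2] [127.0, 257.6] 114.5 -0.6 [346. 187.]
140 [(np.int64(702), np.int64(100), np.int64(20)), (np.int64(701), np.int64(61), np.int64(22)), (np.int64(700), np.int64(22), np.int64(28))]
155 [(np.int64(662), np.int64(100), np.int64(19)), (np.int64(662), np.int64(61), np.int64(23)), (np.int64(662), np.int64(22), np.int64(21))]
174 [(np.int64(612), np.int64(99), np.int64(23)), (np.int64(612), np.int64(61), np.int64(21)), (np.int64(612), np.int64(22), np.int64(24))]
193 [(np.int64(562), np.int64(99), np.int64(24)), (np.int64(563), np.int64(60), np.int64(22)), (np.int64(563), np.int64(22), np.int64(23))]
205 [(np.int64(531), np.int64(99), np.int64(20)), (np.int64(531), np.int64(60), np.int64(25)), (np.int64(532), np.int64(21), np.int64(20))]
[450.   1.  55.] [95 92 88] [140 143 128]
```

```bash
python3 - <<'E'
from h import *
def wc(f,box,z,lo):
    u0,v0,u1,v1=box; g=f['img'][v0:v1,u0:u1].astype(float).min(2)-lo; m=g>0
    n,l,s,_=cv2.connectedComponentsWithStats(m.astype(np.uint8)); k=1+np.argmax(s[1:,4]); m=l==k
    v,u=np.nonzero(m); w=np.minimum(g[m],60); c=(u@w/w.sum()+u0,v@w/w.sum()+v0)
    return (onz(f,*c,z)*1000).round(1)[:2],np.round(c,1),m.sum()
f=grab('top'); g=grab('scene')
for b in((264,226,284,248),(284,226,304,248),(304,226,325,248),(325,224,352,250)): print(wc(f,b,.054,110))
for b in((312,181,331,201),(332,189,351,207),(351,194,367,212),(368,199,385,217)): print('sc',wc(g,b,.054,100))
# strips and plinth
im=f['img'].astype(int)
for u in (290,300,310,320,330): print(u,im[146:202,u].min(1))
for n,F,bs in(('top',f,((392,137,416,193),(432,144,456,193),(464,208,488,264))),('scene',g,((190,150,232,184),(180,192,216,232),(208,205,254,245)))):
  for b in bs:
    for th in(80,90):
      for o in carriers(F,b,vmin=th,amin=100): print(n,th,*o)
E
```

```text
(array([449.9, 164.9]), array([272.6, 236.6]), np.int64(66))
(array([450.2, 114.2]), array([292.9, 236.6]), np.int64(67))
(array([450.7,  63. ]), array([313.4, 236.5]), np.int64(67))
(array([451.2,   3.5]), array([337.2, 236.3]), np.int64(154))
sc (array([442.7,   3.5]), array([321.8, 186. ]), np.int64(163))
sc (array([444. ,  65.7]), array([342.8, 192.8]), np.int64(73))
sc (array([452.2, 114.3]), array([358.7, 199.9]), np.int64(43))
sc (array([442.8, 166. ]), array([378.3, 203.3]), np.int64(75))
290 [50 54 50 46 73 89 93 91 91 92 86 86 92 85 91 61 48 54 49 50 50 56 44 53
 52 50 50 55 52 48 47 48 50 53 49 53 53 47 52 48 75 88 92 88 88 88 94 91
 87 94 93 56 45 57 59 54]
300 [52 51 56 47 79 84 88 89 89 88 86 87 91 92 91 62 56 44 50 51 55 55 55 54
 56 55 57 48 57 50 50 51 52 50 52 51 49 47 53 48 78 88 86 87 86 91 86 89
 88 90 94 48 36 41 47 48]
310 [66 64 74 65 83 89 89 87 85 85 87 91 91 85 80 64 63 67 66 70 68 68 69 68
 64 68 71 70 69 74 66 67 66 67 67 67 65 63 66 69 85 88 86 92 87 93 85 85
 87 89 91 70 66 71 69 71]
320 [66 67 66 68 84 82 89 91 88 85 88 83 91 85 82 72 68 65 68 69 66 60
[... 417 characters left out ...]
.9] [60.0, 120.7] 0.2 21.1 [444. 163.]
top 90 [ 632.1 -276.2] [57.4, 120.7] 0.2 21.2 [444. 163.]
top 80 [ 450.7 -352. ] [59.1, 133.5] 0.2 20.8 [475. 241.]
top 90 [ 450.7 -352. ] [59.1, 133.5] 0.2 20.8 [475. 241.]
scene 80 [ 448.  -361.1] [126.0, 132.3] 31.5 18.3 [208. 159.]
scene 90 [ 447.8 -361.2] [126.0, 132.0] 31.5 18.3 [208. 159.]
scene 80 [ 636.4 -274.3] [32.4, 137.2] 7.1 20.5 [197. 212.]
scene 90 [ 636.4 -274.9] [30.2, 135.8] 5.7 20.6 [197. 212.]
scene 80 [ 661.9 -111.8] [34.8, 50.5] 29.4 -1.0 [248. 239.]
scene 80 [ 639.3 -170.7] [35.8, 135.1] 167.0 20.6 [230. 224.]
scene 90 [ 661.9 -111.8] [34.8, 50.5] 29.4 -1.0 [248. 239.]
scene 90 [ 638.8 -172.1] [31.7, 133.9] 167.2 20.7 [229. 224.]
```

```bash
python3 - <<'E'
from h import *
f=grab('top');a=f['img'][125:265,240:520]; a=cv2.resize(a,None,fx=2.85,fy=2.85,interpolation=cv2.INTER_CUBIC)
cv2.imwrite('pics/crop1.png',np.clip(a[:,:,::-1]*1.5,0,255))
E
```

```text
[ WARN:0@0.459] global loadsave.cpp:1063 imwrite_ Unsupported depth image for selected encoder is fallbacked to CV_8U.
```

View pics/crop1.png

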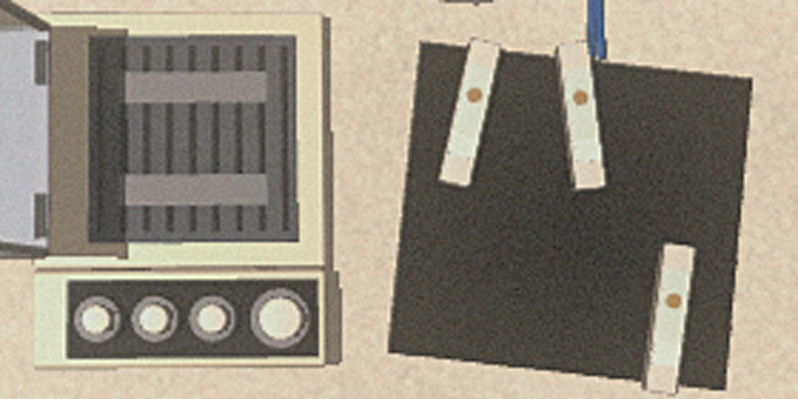

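The crop confirms the three carriers; two of them overhang the mat's far edge, and the tweezers' tip is right beside the middle one at (600,50). I'll mask by depth next.

```bash
cat >> h.py <<'E'
def seg(f,box,lo=.009,hi=.032,amin=60,z=None,white=True):
    # carriers by height + whiteness; minAreaRect of the depth points
    P=cloud(f); u0,v0,u1,v1=box; im=f['img'].astype(int)
    m=(P[...,2]>lo)&(P[...,2]<hi)&(f['z_map']>0)
    if white: m&=(im.min(2)>95)&(im[...,0]-im[...,2]<28)
    q=np.zeros((400,640),np.uint8); q[v0:v1,u0:u1]=m[v0:v1,u0:u1]
    q=cv2.morphologyEx(cv2.morphologyEx(q,cv2.MORPH_CLOSE,np.ones((3,3))),cv2.MORPH_OPEN,np.ones((3,3)))
    n,l,s,_=cv2.connectedComponentsWithStats(q); out=[]
    for k in range(1,n):
        if s[k,4]<amin: continue
        zt=np.median(P[...,2][l==k]); v,u=np.nonzero(l==k)
        w=np.array([onz(f,a,b,zt if z is None else z)[:2] for a,b in zip(u,v)],np.float32)*1000
        c=w.mean(0); ev,E=np.linalg.eigh(np.cov((w-c).T)); d=E[:,1]
        L=np.sqrt(12*ev[::-1]); out.append((c.round(1),round(np.degrees(np.arctan2(d[1],d[0]))%180,1),L.round(1),round(zt*1000,1)))
    return out
E
python3 - <<'E'
from h import *
f=grab('top'); g=grab('scene')
for o in seg(f,(376,130,506,270)): print('top',*o)
for o in seg(g,(150,145,270,250)): print('sc',*o)
im=f['img'].astype(float).min(2)
for u in range(290,336,5):
    r=[]
    for a,b in((148,164),(184,200)):
        p=im[a:b,u-1:u+2].mean(1); w=np.clip(p-p.min()-8,0,20); r.append(onz(f,u,a+w@np.arange(b-a)/w.sum(),.022)[0]*1000)
    print(u,np.round(r,1),np.round(np.mean(r),1))
E
```

```text
top [ 638.4 -171.5] 167.0 [136.   26.7] 21.3
top [ 635.9 -273.3] 6.6 [137.4  26.7] 20.9
top [ 450.7 -350.2] 171.4 [135.9  26.7] 20.9
sc [ 630.  -273.4] 30.0 [40.7 25.4] 20.3
sc [ 629.1 -168.8] 3.7 [42.4 26.5] 20.5
290 [661.3 567.2] 614.3
295 [660.7 567.3] 614.0
300 [661.7 567.4] 614.5
305 [661.4 567.2] 614.3
310 [661.7 567.6] 614.6
315 [661.7 567.7] 614.7
320 [661.6 568.1] 614.8
325 [662.  567.9] 614.9
330 [661.9 567.8] 614.9
335 [nan nan] nan<stdin>:9: RuntimeWarning: invalid value encountered in scalar divide
```

```bash
cat > plan.py <<'E'
import sys
from h import *
# usage: plan.py x y z(mm) psi(deg): shift/turn units in the current tool frame
def plan(x,y,z,psi):
    s=bot.observe(); Rt=R.from_euler('xyz',s['tool_rot']); Rg=R.from_euler('xyz',[np.pi,0,np.radians(psi)])
    d=Rt.inv().apply(np.array([x,y,z])/1000-s['position'])/.2
    r=(Rt.inv()*Rg).as_rotvec()/(np.pi/2)
    print('at',(s['position']*1000).round(1),'yaw',np.degrees(s['tool_rot']).round(2),'clk',round(s['clock'],2),'w',round(s['grip_width'],4),'ff',round(s['finger_force'],1))
    print('shift',d.round(3),'turn',r.round(3))
if __name__=='__main__':
    a=list(map(float,sys.argv[1:])); [plan(*a[i:i+4]) for i in range(0,len(a),4)]
E
python3 plan.py 638.4 -171.5 200 -13
```

```text
at [ 143.6 -608.3  248.3] yaw [-179.99   -0.     13.28] clk 0.5 w 0.0856 ff 0.0
shift [ 2.91  -1.557  0.241] turn [-0.     0.     0.292]
```

```bash
python3 -m inch '[[0.97,-0.519,0,0,0,0,1],[0.97,-0.519,0,0,0,0,1],[0.97,-0.519,0,0,0,0,1],[0.97,-0.519,0,0,0,0,1]]' 60
python3 -m inch '[[0.97,-0.519,0,0,0,0,0.8],[0.97,-0.519,0,0,0,0,0.8],[0.97,-0.519,0,0,0,0,0.8],[0.97,-0.519,0,0,0,0,0.8]]'
python3 -m inch '[[0.97,-0.519,0.24,0,0,0.292,0.8],[0.97,-0.519,0.24,0,0,0.292,0.8],[0.97,-0.519,0.24,0,0,0.292,0.8],[0.97,-0.519,0.24,0,0,0.292,0.8],[0.97,-0.519,0.24,0,0,0.292,0.8],[0.97,-0.519,0.24,0,0,0.292,0.8],[0.97,-0.519,0.24,0,0,0.292,0.8]]'
python3 plan.py 638.4 -171.5 110 -13
```

```text
clock: 1.0
position: [0.3111, -0.4604, 0.2485]
tool_rot: [-3.142, -0.001, 0.235]
force: [0.9, -0.8, -0.1]
grip_width: 0.0853
finger_force: 0.0
clock: 1.5
position: [0.4759, -0.3143, 0.2484]
tool_rot: [-3.141, -0.001, 0.235]
force: [-0.8, 0.0, -0.7]
grip_width: 0.0684
finger_force: 0.0
clock: 2.38
position: [0.638, -0.1727, 0.2007]
tool_rot: [3.141, -0.0, -0.228]
force: [0.3, -0.6, 0.1]
grip_width: 0.0683
finger_force: 0.0
at [ 638.  -172.7  200.7] yaw [ 1.7998e+02 -2.0000e-02 -1.3090e+01] clk 2.38 w 0.0683 ff 0.0
shift [ 0.001 -0.007  0.454] turn [ 0.    -0.    -0.001]
```

```bash
python3 -m inch '[[0,-0.007,0.25,0,0,0,0.8],[0,-0.007,0.5,0,0,0,0.8],[0,-0.007,0.7,0,0,0,0.8],[0,-0.007,0.8,0,0,0,0.8],[0,-0.007,0.85,0,0,0,0.8],[0,-0.007,0.894,0,0,0,0.8],[0,-0.007,0.894,0,0,0,0.8]]'
python3 -m inch '[[0,0,0,0,0,0,0.15],[0,0,0,0,0,0,0.15],[0,0,0,0,0,0,0.15],[0,0,0,0,0,0,0.15],[0,0,0,0,0,0,0.15],[0,0,0,0,0,0,0.15]]' 60
python3 plan.py 638.4 -171.5 130 -13
```

```text
clock: 3.25
position: [0.639, -0.1703, 0.0219]
tool_rot: [-3.142, -0.001, -0.227]
force: [-0.4, -1.3, 1.5]
grip_width: 0.0683
finger_force: 0.0
clock: 4.0
position: [0.6392, -0.1703, 0.0223]
tool_rot: [3.142, -0.001, -0.227]
force: [-1.4, 0.3, 8.3]
grip_width: 0.0268
finger_force: 60.1
at [ 639.2 -170.3   22.3] yaw [ 1.800e+02 -5.000e-02 -1.301e+01] clk 4.0 w 0.0268 ff 60.1
shift [-0.002  0.007 -0.538] turn [ 0.    -0.001 -0.   ]
```

```bash
python3 -m inch '[[0,0,-0.1,0,0,0,0.1],[0,0,-0.3,0,0,0,0.1],[0,0,-0.5,0,0,0,0.1],[0,0,-0.55,0,0,0,0.1],[0,0,-0.55,0,0,0,0.1]]'
python3 plan.py 661.3 82.9 130 90.45
```

```text
clock: 4.62
position: [0.639, -0.1702, 0.1326]
tool_rot: [-3.142, -0.001, -0.227]
force: [-0.3, -0.1, -1.4]
grip_width: 0.0264
finger_force: 59.2
at [ 639.  -170.2  132.6] yaw [-1.8e+02 -8.0e-02 -1.3e+01] clk 4.62 w 0.0264 ff 59.2
shift [-0.176 -1.258  0.013] turn [ 1.000e-03 -1.000e-03 -1.149e+00]
```

```bash
python3 -m inch '[[-0.03,-0.2,0,0,0,0,0.1],[-0.06,-0.4,0,0,0,0,0.1],[-0.088,-0.63,0,0,0,0,0.1],[-0.088,-0.63,0,0,0,0,0.1]]'
python3 -m inch '[[-0.03,-0.2,0,0,0,-0.1,0.1],[-0.06,-0.4,0,0,0,-0.2,0.1],[-0.088,-0.629,0,0,0,-0.3,0.1],[-0.088,-0.629,0,0,0,-0.4,0.1],[-0.088,-0.629,0,0,0,-0.5,0.1],[-0.088,-0.629,0,0,0,-0.6,0.1],[-0.088,-0.629,0,0,0,-0.6,0.1]]'
python3 -m inch '[[0,0,0,0,0,-0.1,0.1],[0,0,0,0,0,-0.2,0.1],[0,0,0,0,0,-0.3,0.1],[0,0,0,0,0,-0.4,0.1],[0,0,0,0,0,-0.5,0.1],[0,0,0,0,0,-0.549,0.1],[0,0,0,0,0,-0.549,0.1]]'
python3 plan.py 661.3 82.9 42.5 90.45
python3 - <<'E'
from h import *
f=grab('top');g=grab('scene')
for o in seg(f,(376,130,506,270)): print('top',*o)
a=np.vstack([f['img'][100:260,160:520],g['img'][130:290,160:520]])
cv2.imwrite('pics/p3.png',cv2.resize(a,None,fx=1.8,fy=1.8)[:,:,::-1])
E
```

```text
clock: 5.12
position: [0.6496, -0.0385, 0.1302]
tool_rot: [-3.14, 0.002, -0.221]
force: [-0.5, -0.4, -0.6]
grip_width: 0.0264
finger_force: 59.3
clock: 6.0
position: [0.6607, 0.0822, 0.1304]
tool_rot: [-3.14, 0.001, 0.714]
force: [0.4, -0.1, -1.1]
grip_width: 0.0267
finger_force: 59.4
clock: 6.88
position: [0.6609, 0.0827, 0.1309]
tool_rot: [-3.141, -0.0, 1.574]
force: [-0.2, 0.2, -1.7]
grip_width: 0.0267
finger_force: 59.4
at [660.9  82.7 130.9] yaw [-179.94   -0.     90.17] clk 6.88 w 0.0267 ff 59.4
shift [0.001 0.003 0.442] turn [-0.001 -0.    -0.003]
top [ 678.6 -267.4] 11.5 [47.3 25.4] 20.8
top [ 622.2 -276.3] 9.7 [55.7 25.7] 21.2
top [ 484.8 -356.6] 87.5 [24.3 22.6] 20.4
top [ 446.6 -349.9] 179.5 [34.1 24.2] 21.1
```

View pics/p3.png

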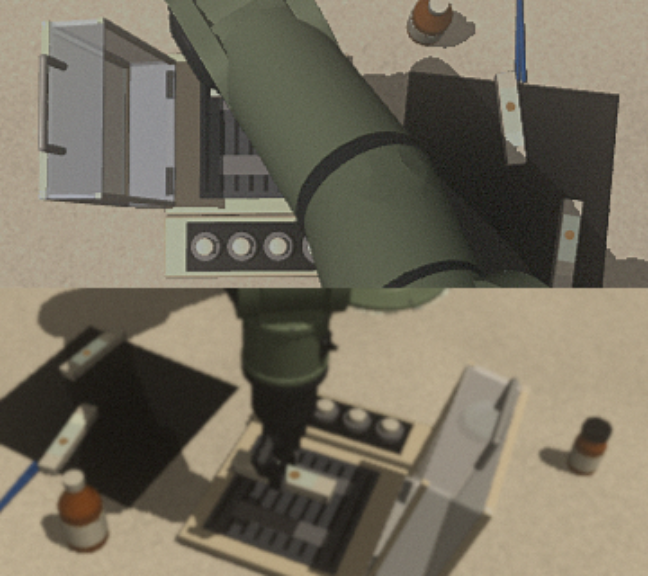

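Carrier 1 is held level over the bed (scene half about (310,480)). The arm is clear of the hood and the other carriers haven't moved.

```bash
python3 -m inch '[[0.001,0.003,0.15,0,0,0,0.1],[0.001,0.003,0.3,0,0,0,0.1],[0.001,0.003,0.38,0,0,0,0.1],[0.001,0.003,0.42,0,0,0,0.1],[0.001,0.003,0.435,0,0,0,0.1],[0.001,0.003,0.442,0,0,0,0.1],[0.001,0.003,0.442,0,0,0,0.1]]'
python3 -m inch '[[0,0,0,0,0,0,0.1],[0,0,0.005,0,0,0,0.1]]'
```

```text
clock: 7.85
position: [0.662, 0.0833, 0.0436]
tool_rot: [3.141, -0.0, 1.578]
force: [-0.2, -0.3, -0.5]
grip_width: 0.0265
finger_force: 59.4
clock: 8.1
position: [0.6619, 0.0833, 0.0423]
tool_rot: [3.141, -0.0, 1.578]
force: [1.0, -0.2, -1.2]
grip_width: 0.0266
finger_force: 59.4
```

```bash
python3 -m inch '[[0,0,0.005,0,0,0,0.1],[0,0,0.008,0,0,0,0.1],[0,0,0.008,0,0,0,0.1]]'
```

```text
clock: 8.48
position: [0.6618, 0.0833, 0.0413]
tool_rot: [3.141, 0.0, 1.578]
force: [-6.0, -1.9, 13.9]
grip_width: 0.0263
finger_force: 61.2
```

```bash
python3 -m inch '[[0,0,0,0,0,0,0.3],[0,0,0,0,0,0,0.6],[0,0,0,0,0,0,0.6],[0,0,0,0,0,0,0.6],[0,0,-0.2,0,0,0,0.6],[0,0,-0.45,0,0,0,0.6],[0,0,-0.6,0,0,0,0.6],[0,0,-0.6,0,0,0,0.6]]'
python3 plan.py 635.9 -273.3 150 6.6
```

```text
clock: 9.48
position: [0.6628, 0.0835, 0.1629]
tool_rot: [3.138, -0.0, 1.578]
force: [-0.1, 0.3, -0.3]
grip_width: 0.0512
finger_force: 0.0
at [662.8  83.5 162.9] yaw [ 1.7979e+02 -3.0000e-02  9.0390e+01] clk 9.47 w 0.0512 ff 0.0
shift [-1.783 -0.147  0.063] turn [ 0.002 -0.002  0.931]
```

```bash
python3 -m inch '[[-0.892,-0.07,0,0,0,0,0.7],[-0.892,-0.07,0,0,0,0,0.7],[-0.892,-0.07,0,0,0,0,0.7],[-0.892,-0.07,0,0,0,0,0.7]]'
python3 -m inch '[[-0.892,-0.077,0.06,0,0,0.931,0.8],[-0.892,-0.077,0.06,0,0,0.931,0.8],[-0.892,-0.077,0.06,0,0,0.931,0.8],[-0.892,-0.077,0.06,0,0,0.931,0.8],[-0.892,-0.077,0.06,0,0,0.931,0.8],[-0.892,-0.077,0.06,0,0,0.931,0.8],[-0.892,-0.077,0.06,0,0,0.931,0.8],[-0.892,-0.077,0.06,0,0,0.931,0.8],[-0.892,-0.077,0.06,0,0,0.931,0.8],[-0.892,-0.077,0.06,0,0,0.931,0.8]]'
python3 - <<'E'
from h import *
f=grab('top');g=grab('scene')
for o in seg(f,(262,130,352,212),lo=.032,hi=.05): print('bed',*o)
for o in seg(f,(376,130,506,270)): print('top',*o)
for o in seg(g,(150,145,270,250)): print('sc',*o)
a=np.vstack([f['img'][100:260,160:520],g['img'][130:290,160:520]])
cv2.imwrite('pics/p4.png',cv2.resize(a,None,fx=1.8,fy=1.8)[:,:,::-1])
E
python3 plan.py 635.9 -273.3 22 6.6
```

```text
clock: 9.98
position: [0.6479, -0.1009, 0.1591]
tool_rot: [-3.14, 0.002, 1.571]
force: [0.6, 0.2, -0.7]
grip_width: 0.06
finger_force: 0.0
clock: 11.22
position: [0.6349, -0.2731, 0.148]
tool_rot: [-3.141, 0.001, 0.12]
force: [0.0, -0.4, -0.3]
grip_width: 0.0682
finger_force: 0.0
bed [662.4  81.2] 90.3 [136.5  26.1] 39.7
top [ 693.3 -265.4] 86.6 [22.7 20.6] 20.5
top [ 605.3 -277.1] 5.5 [70.4 26.3] 21.1
top [ 451.  -350.3] 171.4 [135.9  27.2] 20.8
sc [ 629.1 -274.7] 40.5 [35.6 23.8] 20.5
at [ 634.8 -273.6  148.2] yaw [-1.7998e+02  2.0000e-02  6.7600e+00] clk 11.32 w 0.0683 ff 0.0
shift [ 0.006 -0.     0.631] turn [-0.     0.     0.002]
```

View pics/p4.png

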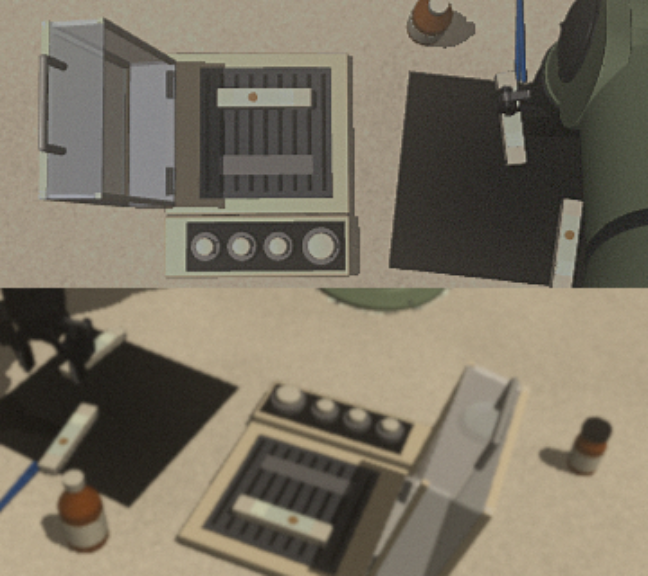

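Carrier 1 lies squarely on the far strip, in the top half at (265,97). The gripper stands above carrier 2, which is unmoved.

```bash
python3 -m inch '[[0.006,0,0.2,0,0,0,0.8],[0.006,0,0.4,0,0,0,0.8],[0.006,0,0.55,0,0,0,0.8],[0.006,0,0.6,0,0,0,0.8],[0.006,0,0.628,0,0,0,0.8],[0.006,0,0.628,0,0,0,0.8]]'
python3 -m inch '[[0,0,0,0,0,0,0.15],[0,0,0,0,0,0,0.15],[0,0,0,0,0,0,0.15],[0,0,0,0,0,0,0.15],[0,0,0,0,0,0,0.15],[0,0,0,0,0,0,0.15]]' 60
python3 plan.py 635.9 -273.3 22 6.6
python3 -m inch '[[0,0,-0.1,0,0,0,0.1],[0,0,-0.3,0,0,0,0.1],[0,0,-0.5,0,0,0,0.1],[0,0,-0.55,0,0,0,0.1],[0,0,-0.55,0,0,0,0.1]]'
python3 plan.py 567.3 82.1 130 90.45
```

```text
clock: 12.08
position: [0.6365, -0.2738, 0.0237]
tool_rot: [3.141, -0.001, 0.116]
force: [0.6, -0.2, 1.2]
grip_width: 0.068
finger_force: 0.0
clock: 12.82
position: [0.6365, -0.2737, 0.0238]
tool_rot: [3.141, -0.001, 0.115]
force: [-1.7, 0.7, 7.5]
grip_width: 0.0263
finger_force: 59.9
at [ 636.5 -273.7   23.8] yaw [ 1.7997e+02 -5.0000e-02  6.6100e+00] clk 12.82 w 0.0263 ff 59.9
shift [-0.003 -0.002  0.009] turn [ 0.    -0.001  0.   ]
clock: 13.45
position: [0.6363, -0.2737, 0.134]
tool_rot: [3.141, -0.001, 0.115]
force: [-0.6, -0.2, -0.6]
grip_width: 0.0265
finger_force: 59.2
at [ 636.3 -273.7  134. ] yaw [ 1.7996e+02 -7.0000e-02  6.6200e+00] clk 13.45 w 0.0265 ff 59.2
shift [-0.138 -1.807  0.019] turn [ 0.001 -0.    -0.931]
```

```bash
python3 -m inch '[[-0.02,-0.2,0,0,0,0,0.1],[-0.03,-0.4,0,0,0,0,0.1],[-0.05,-0.6,0,0,0,0,0.1],[-0.06,-0.8,0,0,0,0,0.1],[-0.069,-0.904,0,0,0,0,0.1],[-0.069,-0.904,0,0,0,0,0.1]]'
python3 -m inch '[[-0.02,-0.2,0,0,0,-0.1,0.1],[-0.03,-0.4,0,0,0,-0.2,0.1],[-0.05,-0.6,0,0,0,-0.3,0.1],[-0.06,-0.8,0,0,0,-0.4,0.1],[-0.069,-0.903,0,0,0,-0.5,0.1],[-0.069,-0.903,0,0,0,-0.6,0.1],[-0.069,-0.903,0,0,0,-0.7,0.1],[-0.069,-0.903,0,0,0,-0.8,0.1],[-0.069,-0.903,0,0,0,-0.9,0.1],[-0.069,-0.903,0,0,0,-0.931,0.1],[-0.069,-0.903,0,0,0,-0.931,0.1]]'
python3 plan.py 567.3 82.1 45 90.45
```

```text
clock: 14.2
position: [0.6012, -0.0942, 0.1323]
tool_rot: [-3.141, 0.001, 0.118]
force: [-0.2, -0.6, -0.3]
grip_width: 0.0264
finger_force: 59.3
clock: 15.58
position: [0.5673, 0.0808, 0.1324]
tool_rot: [-3.141, 0.0, 1.576]
force: [-0.6, 0.0, -1.5]
grip_width: 0.0266
finger_force: 59.3
at [567.3  80.8 132.4] yaw [-1.7996e+02  2.0000e-02  9.0270e+01] clk 15.57 w 0.0266 ff 59.3
shift [0.007 0.    0.437] turn [-0.     0.    -0.002]
```

```bash
python3 -m inch '[[0.003,-0.002,0.15,0,0,0,0.1],[0.003,-0.002,0.3,0,0,0,0.1],[0.003,-0.002,0.38,0,0,0,0.1],[0.003,-0.002,0.42,0,0,0,0.1],[0.003,-0.002,0.435,0,0,0,0.1],[0.003,-0.002,0.44,0,0,0,0.1],[0.003,-0.002,0.44,0,0,0,0.1]]'
python3 -m inch '[[0,0,0.005,0,0,0,0.1],[0,0,0.005,0,0,0,0.1]]'
python3 -m inch '[[0,0,0.005,0,0,0,0.1],[0,0,0.005,0,0,0,0.1]]'
```

```text
clock: 16.45
position: [0.5669, 0.0828, 0.0454]
tool_rot: [3.141, -0.0, 1.578]
force: [0.2, 0.5, -1.9]
grip_width: 0.0265
finger_force: 59.3
clock: 16.7
position: [0.5666, 0.0829, 0.044]
tool_rot: [3.141, -0.0, 1.578]
force: [-0.2, 0.4, -1.1]
grip_width: 0.0266
finger_force: 59.3
clock: 16.95
position: [0.5666, 0.0828, 0.0428]
tool_rot: [-3.141, -0.0, 1.578]
force: [0.2, 0.1, -1.9]
grip_width: 0.0264
finger_force: 59.3
```

```bash
python3 -m inch '[[-0.002,0.006,0.002,0,0,0,0.1],[-0.002,0.006,0.004,0,0,0,0.1],[-0.002,0.006,0.006,0,0,0,0.1],[-0.002,0.006,0.006,0,0,0,0.1]]'
```

```text
clock: 17.45
position: [0.567, 0.0828, 0.0427]
tool_rot: [-3.141, 0.0, 1.578]
force: [-13.6, -0.6, 27.6]
grip_width: 0.0265
finger_force: 62.7
```

Contact. Release, lift, and go for carrier 3.

```bash
python3 -m inch '[[0,0,-0.006,0,0,0,0.1],[0,0,-0.006,0,0,0,0.3],[0,0,-0.006,0,0,0,0.6],[0,0,-0.006,0,0,0,0.6],[0,0,-0.006,0,0,0,0.6],[0,0,-0.2,0,0,0,0.6],[0,0,-0.45,0,0,0,0.6],[0,0,-0.6,0,0,0,0.6],[0,0,-0.6,0,0,0,0.6]]'
python3 plan.py 450.7 -350.3 150 -8.6
```

```text
clock: 18.58
position: [0.5688, 0.0826, 0.1638]
tool_rot: [3.138, -0.0, 1.578]
force: [0.5, 0.4, 0.3]
grip_width: 0.0509
finger_force: 0.0
at [568.8  82.6 163.8] yaw [ 1.7979e+02 -2.0000e-02  9.0390e+01] clk 18.57 w 0.0509 ff 0.0
shift [-2.16  -0.605  0.066] turn [ 0.002 -0.002  1.1  ]
```

```bash
python3 -m inch '[[-0.72,-0.2,0,0,0,0,0.7],[-0.72,-0.2,0,0,0,0,0.7],[-0.72,-0.2,0,0,0,0,0.7]]'
python3 -m inch '[[-0.72,-0.2,0,0,0,0,0.8],[-0.72,-0.2,0,0,0,0,0.8],[-0.72,-0.2,0,0,0,0,0.8]]'
python3 -m inch '[[-0.72,-0.205,0.06,0,0,0.6,0.8],[-0.72,-0.205,0.06,0,0,0.6,0.8],[-0.72,-0.205,0.06,0,0,0.6,0.8],[-0.72,-0.205,0.06,0,0,0.6,0.8],[-0.72,-0.205,0.06,0,0,0.6,0.8],[-0.72,-0.205,0.06,0,0,0.6,0.8],[-0.72,-0.205,0.06,0,0,0.6,0.8]]'
python3 -m inch '[[0,0,0,0,0,0.5,0.8],[0,0,0,0,0,0.5,0.8],[0,0,0,0,0,0.5,0.8],[0,0,0,0,0,0.5,0.8],[0,0,0,0,0,0.5,0.8],[0,0,0,0,0,0.5,0.8]]'
python3 - <<'E'
from h import *
f=grab('top');g=grab('scene')
for o in seg(f,(262,130,352,212),lo=.032,hi=.05): print('bed',*o)
for o in seg(f,(376,130,506,275)): print('top',*o)
for o in seg(g,(150,145,270,250)): print('sc',*o)
save(f,'pics/p5t.png');save(g,'pics/p5s.png')
E
python3 plan.py 450.7 -350.3 23 -8.6
```

```text
clock: 18.95
position: [0.5273, -0.0655, 0.1607]
tool_rot: [-3.14, 0.001, 1.574]
force: [0.6, 1.3, 0.5]
grip_width: 0.0602
finger_force: 0.0
clock: 19.32
position: [0.4879, -0.2097, 0.1606]
tool_rot: [-3.14, 0.0, 1.574]
force: [1.3, 0.7, -0.1]
grip_width: 0.0684
finger_force: 0.0
clock: 20.2
position: [0.4498, -0.3502, 0.1493]
tool_rot: [-3.141, 0.0, 0.64]
force: [-0.2, -0.3, -0.3]
grip_width: 0.0681
finger_force: 0.0
clock: 20.95
position: [0.4499, -0.3503, 0.1496]
tool_rot: [-3.142, 0.0, -0.145]
force: [-0.1, 0.7, -0.2]
grip_width: 0.0683
finger_force: 0.0
bed [662.5  81.5] 90.1 [135.5  26.2] 39.8
bed [568.5  81.1] 90.1 [134.6  28.5] 39.7
top [ 496.8 -356.9] 169.9 [42.7 25.8] 20.9
top [ 415.  -344.8] 170.4 [58.  26.5] 21.0
at [ 449.8 -350.4  149.6] yaw [-1.7999e+02  1.0000e-02 -8.3800e+00] clk 21.05 w 0.0684 ff 0.0
shift [ 0.004 -0.001  0.633] turn [-0.     0.     0.002]
```

View pics/p5s.png

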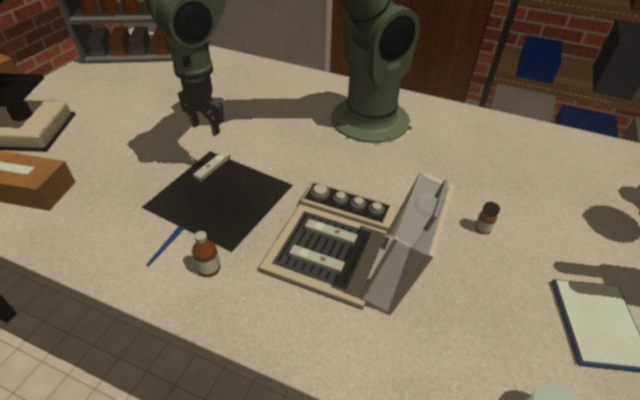

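Both bottom carriers lie on their strips (scene (330,231) and (318,258)), 94.0 mm apart by measurement. Carrier 3 is in place under the gripper.

```bash
python3 -m inch '[[0.003,0,0.2,0,0,0,0.8],[0.003,0,0.4,0,0,0,0.8],[0.003,0,0.55,0,0,0,0.8],[0.003,0,0.6,0,0,0,0.8],[0.003,0,0.628,0,0,0,0.8],[0.003,0,0.628,0,0,0,0.8]]'
python3 -m inch '[[0,0,0,0,0,0,0.15],[0,0,0,0,0,0,0.15],[0,0,0,0,0,0,0.15],[0,0,0,0,0,0,0.15],[0,0,0,0,0,0,0.15],[0,0,0,0,0,0,0.15]]' 60
python3 -m inch '[[0,0,-0.1,0,0,0,0.1],[0,0,-0.3,0,0,0,0.1],[0,0,-0.5,0,0,0,0.1],[0,0,-0.7,0,0,0,0.1],[0,0,-0.7,0,0,0,0.1]]'
python3 plan.py 615.3 35 160 0.45
```

```text
clock: 21.8
position: [0.4508, -0.3507, 0.0247]
tool_rot: [3.141, -0.001, -0.15]
force: [-0.2, -0.6, 0.2]
grip_width: 0.0683
finger_force: 0.0
clock: 22.55
position: [0.4508, -0.3506, 0.0249]
tool_rot: [3.141, -0.001, -0.15]
force: [-1.8, 1.7, 12.3]
grip_width: 0.0265
finger_force: 59.6
clock: 23.18
position: [0.4516, -0.3514, 0.1681]
tool_rot: [3.139, -0.005, -0.15]
force: [1.0, 0.1, -1.1]
grip_width: 0.0264
finger_force: 59.5
at [ 451.6 -351.4  168.1] yaw [179.86  -0.3   -8.6 ] clk 23.18 w 0.0264 ff 59.5
shift [ 0.52  -2.033  0.038] turn [ 0.002 -0.003 -0.101]
```

```bash
python3 -m inch '[[0.05,-0.2,0,0,0,0,0.1],[0.1,-0.4,0,0,0,0,0.1],[0.15,-0.6,0,0,0,0,0.1],[0.173,-0.678,0,0,0,0,0.1],[0.173,-0.678,0,0,0,0,0.1]]'
python3 -m inch '[[0.05,-0.2,0,0,0,0,0.1],[0.1,-0.4,0,0,0,0,0.1],[0.15,-0.6,0,0,0,0,0.1],[0.173,-0.678,0,0,0,0,0.1],[0.173,-0.678,0,0,0,0,0.1]]'
python3 -m inch '[[0.05,-0.2,0,0,0,-0.03,0.1],[0.1,-0.4,0,0,0,-0.06,0.1],[0.15,-0.6,0,0,0,-0.101,0.1],[0.173,-0.678,0,0,0,-0.101,0.1],[0.173,-0.678,0,0,0,-0.101,0.1]]'
python3 plan.py 615.3 35 66 0.45
```

```text
clock: 23.8
position: [0.5051, -0.2209, 0.1641]
tool_rot: [-3.141, 0.0, -0.148]
force: [0.1, 0.5, -0.1]
grip_width: 0.0264
finger_force: 59.5
clock: 24.42
position: [0.5594, -0.0932, 0.164]
tool_rot: [3.141, 0.0, -0.15]
force: [0.3, -0.9, -0.4]
grip_width: 0.0265
finger_force: 59.5
clock: 25.05
position: [0.6138, 0.0351, 0.1639]
tool_rot: [3.141, 0.0, 0.007]
force: [-0.2, -0.4, -1.4]
grip_width: 0.0261
finger_force: 59.5
at [613.8  35.1 163.9] yaw [1.7997e+02 2.0000e-02 4.3000e-01] clk 25.05 w 0.0261 ff 59.5
shift [0.008 0.    0.489] turn [ 0.  0. -0.]
```

```bash
python3 -m inch '[[0.005,0,0.15,0,0,0,0.1],[0.005,0,0.3,0,0,0,0.1],[0.005,0,0.4,0,0,0,0.1],[0.005,0,0.46,0,0,0,0.1],[0.005,0,0.485,0,0,0,0.1],[0.005,0,0.495,0,0,0,0.1],[0.005,0,0.495,0,0,0,0.1]]'
python3 -m inch '[[0,0,0.003,0,0,0,0.1],[0,0,0.006,0,0,0,0.1],[0,0,0.006,0,0,0,0.1]]'
```

```text
clock: 25.92
position: [0.6151, 0.0363, 0.0656]
tool_rot: [-3.142, -0.001, 0.009]
force: [-0.2, 0.0, 0.4]
grip_width: 0.0262
finger_force: 59.5
clock: 26.3
position: [0.6149, 0.0363, 0.064]
tool_rot: [-3.142, -0.0, 0.009]
force: [0.7, -0.5, -0.9]
grip_width: 0.0265
finger_force: 59.5
```

```bash
python3 -m inch '[[0,0.006,0.002,0,0,0,0.1],[0,0.006,0.004,0,0,0,0.1],[0,0.006,0.006,0,0,0,0.1]]'
python3 -m inch '[[0,0,0.002,0,0,0,0.1],[0,0,0.004,0,0,0,0.1]]'
```

```text
clock: 26.68
position: [0.6149, 0.035, 0.0627]
tool_rot: [-3.142, -0.0, 0.009]
force: [0.2, 0.4, -0.4]
grip_width: 0.0264
finger_force: 59.5
clock: 26.92
position: [0.6149, 0.0351, 0.0619]
tool_rot: [3.142, 0.0, 0.009]
force: [-3.1, -0.0, 7.4]
grip_width: 0.0264
finger_force: 60.5
```

```bash
python3 -m inch '[[0,0,0,0,0,0,0.3],[0,0,0,0,0,0,0.6],[0,0,0,0,0,0,0.6],[0,0,0,0,0,0,0.6],[0,0,-0.2,0,0,0,0.6],[0,0,-0.45,0,0,0,0.6],[0,0,-0.7,0,0,0,0.6],[0,0,-0.7,0,0,0,0.6]]'
python3 -m inch '[[-0.5,0.9,0,0,0,0,0.6],[-0.5,0.9,0,0,0,0,0.6],[-0.5,0.9,0,0,0,0,0.6],[-0.5,0.9,0,0,0,0,0.6]]'
python3 - <<'E'
from h import *
f=grab('top');g=grab('scene')
for lo,hi in((.032,.049),(.05,.068)):
  for o in seg(f,(262,130,352,212),lo=lo,hi=hi): print('bed',lo,*o)
a=np.vstack([f['img'][90:290,150:430],g['img'][150:320,240:520]])
cv2.imwrite('pics/p6.png',cv2.resize(a,None,fx=1.6,fy=1.6)[:,:,::-1])
P=cloud(f)*1000
for v in(140,145,160,175,190,205): print(v,[tuple(P[v,u].round().astype(int).tolist()) for u in(182,184,186,188,190)])
print(bot.observe()['qpos'].round(2))
E
```

```text
clock: 27.92
position: [0.6166, 0.0352, 0.2057]
tool_rot: [-3.141, -0.006, 0.008]
force: [-0.0, -0.1, 0.8]
grip_width: 0.0513
finger_force: 0.0
clock: 28.42
position: [0.5143, -0.1493, 0.2014]
tool_rot: [3.141, 0.001, 0.004]
force: [0.5, 0.5, 0.5]
grip_width: 0.0512
finger_force: 0.0
bed 0.032 [662.5  98.8] 90.1 [102.7  26.4] 39.8
bed 0.032 [568.5  98.2] 90.1 [102.1  28.7] 39.8
bed 0.05 [614.7  34.7] 0.7 [132.9  27.7] 57.7
140 [(645, 320, 289), (645, 316, 289), (645, 313, 288), (656, 325, 237), (655, 320, 239)]
145 [(634, 320, 291), (635, 317, 288), (635, 313, 288), (645, 324, 237), (645, 321, 236)]
160 [(604, 319, 292), (604, 315, 290), (613, 328, 237), (612, 323, 241), (613, 319, 238)]
175 [(574, 318, 291), (574, 314, 290), (581, 327, 238), (581, 324, 235), (581, 318, 239)]
190 [(549, 335, 236), (549, 331, 237), (549, 326, 239), (549, 323, 236), (549, 317, 239)]
205 [(517, 334, 237), (518, 331, 235), (517, 325, 238), (517, 322, 237), (517, 317, 238)]
[ 0.26  0.44 -0.13  1.88  0.07  0.83 -1.47]
```

View pics/p6.png

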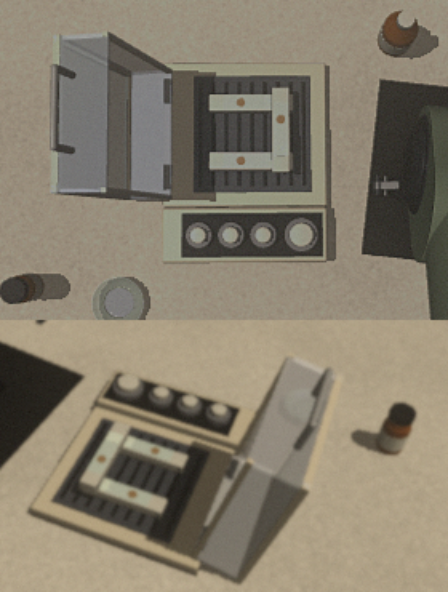

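The stack is built: layer 1 at (241,103) and (241,160), the third carrier across them at (281,128). The hood stands open with its bar at about (54,110) in the crop. Next I measure the bar in both views.

```bash
python3 - <<'E'
from h import *
for n,b in(('top',(170,120,215,200)),('scene',(410,175,460,250))):
    f=grab(n);P=cloud(f)*1000;u0,v0,u1,v1=b;Q=P[v0:v1,u0:u1].reshape(-1,3);Q=Q[f['z_map'][v0:v1,u0:u1].ravel()>0]
    print(n,Q[:,2].max())
    for lo,hi in((255,275),(276,300)):
        q=Q[(Q[:,2]>lo)&(Q[:,2]<hi)&(Q[:,0]>500)&(Q[:,0]<720)]
        if len(q): print(lo,len(q),q.min(0).round(),q.max(0).round(),q.mean(0).round(1))
h=np.array([212.5,22])
for th in(1.75,1.8): print(th,h[0]-280*np.cos(th)+50*np.sin(th),h[1]+280*np.sin(th)+50*np.cos(th))
E
python3 plan.py 611 317 380 0
```

```text
top 294.55659683974557
255 50 [558. 306. 255.] [667. 315. 274.] [611.3 309.8 264.5]
276 300 [558. 310. 276.] [666. 324. 295.] [611.6 316.5 288.2]
scene 292.496877837176
255 62 [564. 307. 255.] [669. 319. 275.] [636.2 311.8 264.8]
276 228 [560. 310. 276.] [671. 323. 292.] [621.6 317.3 288.1]
1.75 311.60819292555465 288.6037623422277
1.8 324.8089680579742 283.3172319112403
at [ 517.  -144.8  201.6] yaw [-179.96   -0.      0.54] clk 28.62 w 0.0514 ff 0.0
shift [ 0.492 -2.305 -0.89 ] turn [-0.    -0.     0.006]
```

```bash
python3 -m inch '[[0,0,-0.3,0,0,0,0.6],[0,0,-0.6,0,0,0,0.6],[0,0,-0.89,0,0,0,0.6],[0,0,-0.89,0,0,0,0.6],[0,0,-0.89,0,0,0,0.6]]'
python3 -m inch '[[0.25,-0.77,0,0,0,0,0.6],[0.25,-0.77,0,0,0,0,0.6],[0.25,-0.77,0,0,0,0,0.6],[0.25,-0.77,0,0,0,0,0.6]]'
python3 -m inch '[[0.24,-0.77,0,0,0,0,0.6],[0.24,-0.77,0,0,0,0,0.6],[0.24,-0.77,0,0,0,0,0.6],[0.24,-0.77,0,0,0,0,0.6]]'
python3 -m inch '[[0,-0.765,0,0,0,0,0.6],[0,-0.765,0,0,0,0,0.6],[0,-0.765,0,0,0,0,0.6],[0,-0.765,0,0,0,0,0.6],[0,-0.765,0,0,0,0,0.6]]'
python3 plan.py 613 317 284.5 0; python3 -c "
from workcell import bot; print(bot.observe()['qpos'].round(2))"
```

```text
clock: 29.25
position: [0.5169, -0.1444, 0.3792]
tool_rot: [-3.141, 0.001, 0.011]
force: [-0.1, 0.2, -1.3]
grip_width: 0.0512
finger_force: 0.0
clock: 29.75
position: [0.5651, 0.0125, 0.378]
tool_rot: [-3.14, 0.003, 0.014]
force: [0.3, -0.3, -0.6]
grip_width: 0.0515
finger_force: 0.0
clock: 30.25
position: [0.6114, 0.1657, 0.3778]
tool_rot: [-3.141, 0.003, 0.013]
force: [-0.0, -1.6, 0.3]
grip_width: 0.0515
finger_force: 0.0
clock: 30.88
position: [0.6109, 0.3142, 0.3793]
tool_rot: [3.14, 0.0, 0.007]
force: [0.3, -0.3, -0.5]
grip_width: 0.051
finger_force: 0.0
at [610.9 314.2 379.3] yaw [1.7992e+02 2.0000e-02 4.1000e-01] clk 30.88 w 0.051 ff 0.0
shift [ 0.011 -0.015  0.474] turn [0.001 0.    0.005]
[-0.41  0.55 -0.27  1.22  0.14  1.39 -2.23]
```

```bash
python3 -m inch '[[0.01,-0.015,0.2,0,0,0,0.6],[0.01,-0.015,0.35,0,0,0,0.6],[0.01,-0.015,0.43,0,0,0,0.6],[0.01,-0.015,0.474,0,0,0,0.6],[0.01,-0.015,0.474,0,0,0,0.6]]'
python3 -m inch '[[0,0,0,0,0,0,0.3],[0,0,0,0,0,0,0.1],[0,0,0,0,0,0,0],[0,0,0,0,0,0,0],[0,0,0,0,0,0,0],[0,0,0,0,0,0,0]]' 25
python3 - <<'E'
from h import *
s=bot.observe(); y,z=s['position'][1:]*1000; h=np.array([212.5,22]); print(y,z)
B=lambda t:np.array([h[0]-280*np.cos(t)+50*np.sin(t),h[1]+280*np.sin(t)+50*np.cos(t)])
t0=1.77; b0=B(t0)
for t in np.arange(t0,-0.01,-0.06): print(round(t,2),((B(t)-b0)*[-1,-1]/200).round(3))
E
```

```text
clock: 31.5
position: [0.6127, 0.3187, 0.2854]
tool_rot: [3.142, -0.0, 0.008]
force: [0.2, 0.5, 1.0]
grip_width: 0.0514
finger_force: 0.0
clock: 32.25
position: [0.6126, 0.3194, 0.2856]
tool_rot: [-3.141, -0.001, 0.009]
force: [0.1, 1.2, 5.2]
grip_width: 0.0088
finger_force: 24.6
319.4306930685122 285.63587089879286
1.77 [-0. -0.]
1.71 [ 0.08  -0.029]
1.65 [ 0.162 -0.053]
1.59 [ 0.245 -0.072]
1.53 [ 0.329 -0.086]
1.47 [ 0.414 -0.095]
1.41 [ 0.499 -0.099]
1.35 [ 0.585 -0.098]
1.29 [ 0.67  -0.092]
1.23 [ 0.754 -0.08 ]
1.17 [ 0.838 -0.064]
1.11 [ 0.921 -0.042]
1.05 [ 1.002 -0.016]
0.99 [1.081 0.015]
0.93 [1.159 0.051]
0.87 [1.234 0.092]
0.81 [1.306 0.136]
0.75 [1.376 0.186]
0.69 [1.443 0.239]
0.63 [1.506 0.296]
0.57 [1.566 0.357]
0.51 [1.622 0.421]
0.45 [1.674 0.489]
0.39 [1.722 0.559]
0.33 [1.766 0.633]
0.27 [1.805 0.708]
0.21 [1.839 0.786]
0.15 [1.869 0.866]
0.09 [1.894 0.948]
0.03 [1.914 1.031]
```

```bash
python3 -m inch '[[0,0.04,-0.015,0,0,0,0],[0,0.08,-0.029,0,0,0,0],[0,0.162,-0.053,0,0,0,0],[0,0.245,-0.072,0,0,0,0],[0,0.329,-0.086,0,0,0,0]]'
python3 -m inch '[[0,0.085,-0.009,0,0,0,0],[0,0.17,-0.013,0,0,0,0],[0,0.256,-0.012,0,0,0,0],[0,0.341,-0.006,0,0,0,0],[0,0.341,-0.006,0,0,0,0]]'
python3 - <<'E'
from h import *
f=grab('scene');save(f,'pics/p7.png')
s=bot.observe();y,z=s['position'][1:]*1000;print(y,z,np.hypot(y-212.5,z+2-22),np.arctan2(z+2-22,212.5-y)-np.arctan2(50,280))
E
```

```text
clock: 32.88
position: [0.6131, 0.2535, 0.3031]
tool_rot: [-3.14, -0.001, 0.009]
force: [1.9, 2.3, -2.2]
grip_width: 0.0089
finger_force: 25.2
clock: 33.5
position: [0.6137, 0.1831, 0.3035]
tool_rot: [3.14, 0.0, 0.007]
force: [0.0, -1.6, 6.1]
grip_width: 0.0089
finger_force: 26.5
183.94090058105996 303.5323887778444 284.96708168785324 1.293700002183531
```

View pics/p7.png

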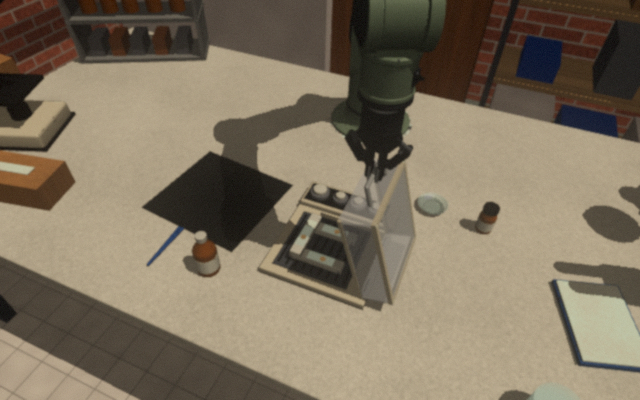

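The hood is following the gripper; the bar is held at (375,185) and θ≈1.29. I continue along the arc.

```bash
python3 -m inch '[[0,0.084,0.012,0,0,0,0],[0,0.168,0.028,0,0,0,0],[0,0.251,0.05,0,0,0,0],[0,0.332,0.076,0,0,0,0],[0,0.411,0.107,0,0,0,0],[0,0.489,0.143,0,0,0,0],[0,0.564,0.184,0,0,0,0],[0,0.636,0.228,0,0,0,0],[0,0.636,0.228,0,0,0,0]]'
python3 - <<'E'
from h import *
s=bot.observe();y,z=s['position'][1:]*1000;print(y,z,np.hypot(y-212.5,z+2-22),np.arctan2(z+2-22,212.5-y)-np.arctan2(50,280),s['qpos'].round(2))
E
```

```text
clock: 34.67
position: [0.6147, 0.0558, 0.2567]
tool_rot: [3.141, 0.001, 0.007]
force: [5.7, -2.8, 0.6]
grip_width: 0.0087
finger_force: 27.0
55.82861829137489 256.6675820919239 283.8264720911833 0.8093301126666601 [-0.02  0.51 -0.24  1.6   0.14  1.05 -1.87]
```

```bash
python3 -m inch '[[0,0.07,0.05,0,0,0,0],[0,0.137,0.103,0,0,0,0],[0,0.2,0.16,0,0,0,0],[0,0.26,0.221,0,0,0,0],[0,0.316,0.285,0,0,0,0],[0,0.368,0.353,0,0,0,0],[0,0.416,0.423,0,0,0,0],[0,0.46,0.497,0,0,0,0],[0,0.46,0.497,0,0,0,0]]'
python3 - <<'E'
from h import *
s=bot.observe();y,z=s['position'][1:]*1000;print(y,z,np.hypot(y-212.5,z+2-22),np.arctan2(z+2-22,212.5-y)-np.arctan2(50,280),s['force'],s['finger_force'])
E
```

```text
clock: 35.8
position: [0.6156, -0.0357, 0.157]
tool_rot: [3.141, 0.0, 0.008]
force: [6.6, -5.2, 1.8]
grip_width: 0.0091
finger_force: 28.2
-35.72754767183126 156.9510720691926 283.50046131192175 0.32745075035993476 [ 6.64254463 -5.17374009  1.79273774] 28.159974217414856
```

```bash
python3 -m inch '[[0,0.02,0.037,0,0,0,0],[0,0.039,0.075,0,0,0,0],[0,0.057,0.114,0,0,0,0],[0,0.073,0.153,0,0,0,0],[0,0.089,0.193,0,0,0,0],[0,0.103,0.233,0,0,0,0],[0,0.116,0.274,0,0,0,0],[0,0.128,0.315,0,0,0,0],[0,0.136,0.342,0,0,0,0],[0,0.142,0.37,0,0,0,0],[0,0.142,0.37,0,0,0,0],[0,0.142,0.37,0,0,0,0]]'
python3 - <<'E'
from h import *
s=bot.observe();y,z=s['position'][1:]*1000;print(y,z,np.hypot(y-212.5,z+2-22),np.arctan2(z+2-22,212.5-y)-np.arctan2(50,280),s['force'],s['finger_force'])
E
```

```text
clock: 37.3
position: [0.6158, -0.0643, 0.0838]
tool_rot: [3.14, -0.0, 0.008]
force: [5.7, -9.7, -1.1]
grip_width: 0.0093
finger_force: 28.9
-64.28877166053941 83.79853104623486 284.0462579950801 0.04982996494812372 [ 5.6504174  -9.66638552 -1.1014935 ] 28.85036140680313
```

```bash
python3 -m inch '[[0,0.002,0.01,0,0,0,0],[0,0.003,0.02,0,0,0,0],[0,0.004,0.03,0,0,0,0],[0,0.005,0.04,0,0,0,0],[0,0.006,0.05,0,0,0,0],[0,0.007,0.055,0,0,0,0],[0,0.007,0.06,0,0,0,0],[0,0.007,0.06,0,0,0,0]]'
python3 -m inch '[[0,0.001,0.004,0,0,0,0],[0,0.001,0.008,0,0,0,0],[0,0.001,0.008,0,0,0,0]]'
python3 -m inch '[[0,0,0.004,0,0,0,0],[0,0,0.008,0,0,0,0],[0,0,0.008,0,0,0,0]]'
```

```text
clock: 38.3
position: [0.6159, -0.0669, 0.072]
tool_rot: [3.139, -0.001, 0.007]
force: [6.1, -15.6, 1.5]
grip_width: 0.0087
finger_force: 29.3
clock: 38.67
position: [0.6159, -0.0672, 0.0704]
tool_rot: [3.139, -0.0, 0.007]
force: [5.8, -16.0, 2.8]
grip_width: 0.0089
finger_force: 29.4
clock: 39.05
position: [0.6159, -0.0675, 0.0688]
tool_rot: [3.139, -0.0, 0.007]
force: [6.5, -16.2, 2.2]
grip_width: 0.0087
finger_force: 29.5
```

```bash
python3 -m inch '[[0,-0.003,0.004,0,0,0,0],[0,-0.003,0.008,0,0,0,0],[0,-0.003,0.008,0,0,0,0]]'
python3 -m inch '[[0,-0.002,0.004,0,0,0,0],[0,-0.002,0.008,0,0,0,0],[0,-0.002,0.008,0,0,0,0]]'
python3 - <<'E'
from h import *
f=grab('scene');g=grab('top')
a=np.vstack([g['img'][100:260,160:520],f['img'][130:290,160:520]])
cv2.imwrite('pics/p8.png',cv2.resize(a,None,fx=1.8,fy=1.8)[:,:,::-1])
P=cloud(g)*1000
for v in (150,175,195): print([tuple(P[v,u].round().astype(int).tolist()) for u in (262,275,290,310,330)])
E
```

```text
clock: 39.42
position: [0.6159, -0.0677, 0.0673]
tool_rot: [3.138, -0.001, 0.006]
force: [6.0, -21.0, 2.9]
grip_width: 0.009
finger_force: 29.7
clock: 39.8
position: [0.6159, -0.068, 0.0658]
tool_rot: [3.137, -0.001, 0.006]
force: [6.3, -25.0, 3.1]
grip_width: 0.0088
finger_force: 29.9
[(660, 187, 101), (660, 156, 100), (661, 120, 98), (661, 71, 97), (661, 22, 99)]
[(599, 187, 101), (600, 156, 96), (599, 119, 103), (600, 71, 98), (600, 22, 98)]
[(550, 186, 101), (550, 154, 102), (550, 118, 105), (551, 70, 102), (551, 22, 102)]
```

View pics/p8.png

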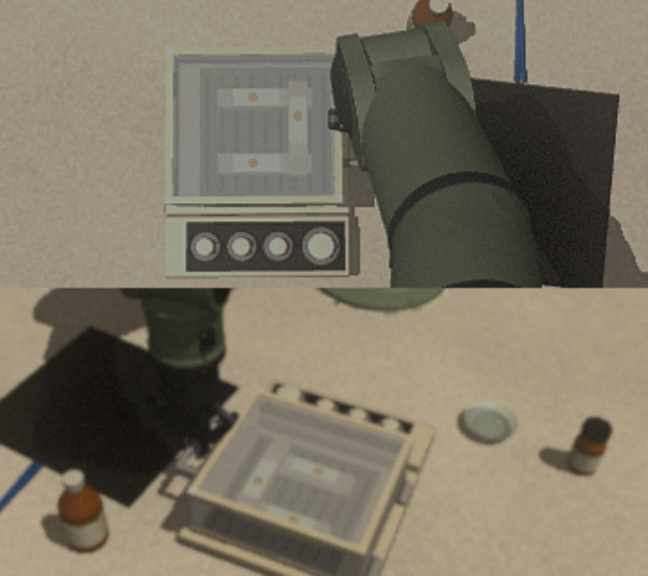

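The hood looks shut: the top face reads about 100 mm high all over, with the stack undisturbed under it. I'll release the bar, then confirm by pressing lightly on it from above.

```bash
python3 -m inch '[[0,0.01,0,0,0,0,0],[0,0.012,0,0,0,0,0.1],[0,0.012,0,0,0,0,0.3],[0,0.012,0,0,0,0,0.35],[0,0.012,0,0,0,0,0.35],[0,0.012,-0.1,0,0,0,0.35],[0,0.012,-0.25,0,0,0,0.35],[0,0.012,-0.35,0,0,0,0.35],[0,0.012,-0.35,0,0,0,0.35]]'
python3 - <<'E'
from h import *
g=grab('top');f=grab('scene')
P=cloud(f)*1000
q=P[210:250,235:300].reshape(-1,3); q=q[(q[:,1]<-55)&(q[:,1]>-85)&(q[:,2]>55)&(q[:,2]<95)]
print(len(q),q.min(0).round(),q.max(0).round(),q.mean(0).round(1), np.percentile(q[:,2],[50,90]))
P=cloud(g)*1000
A=P[140:208,262:322].reshape(-1,3);A=A[(A[:,2]>93)&(A[:,2]<110)&(A[:,0]>525)&(A[:,0]<700)]
c=np.linalg.lstsq(np.c_[A[:,:2]-[614,100],np.ones(len(A))],A[:,2],rcond=None)[0];print('plane slope rad',c)
E
python3 plan.py 616 -67.5 95 0.4
```

```text
clock: 41.02
position: [0.6162, -0.0653, 0.1373]
tool_rot: [-3.141, -0.002, 0.009]
force: [-0.4, -0.6, -0.3]
grip_width: 0.0298
finger_force: 0.0
111 [597. -73.  70.] [673. -55.  83.] [640.2 -66.2  77.3] [77.52080247 80.14795488]
plane slope rad [ 3.31669138e-04 -1.13129203e-02  1.00657563e+02]
at [615.4 -65.4 135.5] yaw [-1.7999e+02  5.0000e-02  5.1000e-01] clk 41.12 w 0.03 ff 0.0
shift [0.003 0.011 0.203] turn [-0.     0.001  0.001]
```

```bash
python3 -m inch '[[0,0.011,0,0,0,0,0],[0,0.011,0,0,0,0,0],[0,0.011,0,0,0,0,0],[0,0.011,0.1,0,0,0,0],[0,0.011,0.15,0,0,0,0],[0,0.011,0.17,0,0,0,0],[0,0.011,0.18,0,0,0,0],[0,0.011,0.18,0,0,0,0]]'
python3 -m inch '[[0,0,0.005,0,0,0,0],[0,0,0.01,0,0,0,0]]'
python3 -m inch '[[0,0,0.005,0,0,0,0],[0,0,0.01,0,0,0,0]]'
```

```text
clock: 42.12
position: [0.6159, -0.0678, 0.1002]
tool_rot: [-3.142, -0.0, 0.009]
force: [-0.4, -0.4, 0.4]
grip_width: 0.0
finger_force: 0.0
clock: 42.38
position: [0.6159, -0.0677, 0.0983]
tool_rot: [3.142, -0.0, 0.009]
force: [-0.6, -1.0, 0.3]
grip_width: 0.0001
finger_force: 0.0
clock: 42.62
position: [0.6158, -0.0678, 0.0961]
tool_rot: [3.142, -0.0, 0.009]
force: [-0.1, -0.6, 0.8]
grip_width: 0.0001
finger_force: 0.2
```

```bash
python3 -m inch '[[0,0,0.004,0,0,0,0],[0,0,0.008,0,0,0,0]]'
python3 -m inch '[[0,0,0.003,0,0,0,0],[0,0,0.006,0,0,0,0]]'
python3 -m inch '[[0,0,0.003,0,0,0,0],[0,0,0.005,0,0,0,0]]'
```

```text
clock: 42.88
position: [0.6158, -0.0678, 0.0944]
tool_rot: [-3.142, -0.0, 0.009]
force: [0.3, -0.9, 0.7]
grip_width: -0.0002
finger_force: 0.2
clock: 43.12
position: [0.6159, -0.0678, 0.0938]
tool_rot: [3.141, -0.0, 0.009]
force: [-4.1, 0.3, 14.1]
grip_width: -0.0003
finger_force: 7.2
clock: 43.38
position: [0.6159, -0.0678, 0.0935]
tool_rot: [3.141, -0.001, 0.009]
force: [-8.5, 0.1, 25.8]
grip_width: -0.0
finger_force: 13.0
```

The bar stops hard at 77 mm, so the hood is shut. Now the keys.

```bash
python3 -m inch '[[0,0,-0.1,0,0,0,0],[0,0,-0.3,0,0,0,0],[0,0,-0.3,0,0,0,0],[-0.82,0,-0.3,0,0,0,0],[-0.82,0,-0.3,0,0,0,0],[-0.82,0,-0.3,0,0,0,0],[-0.82,0,-0.3,0,0,0,0]]'
python3 -m inch '[[0,-0.9,0,0,0,0,0],[0,-0.9,0,0,0,0,0],[0,-0.9,0,0,0,0,0],[0,-0.9,0,0,0,0,0]]'
python3 plan.py 450.1 165.2 80 0.4 450.4 114.3 80 0.4
```

```text
clock: 44.25
position: [0.4495, -0.0695, 0.1526]
tool_rot: [3.141, 0.001, 0.008]
force: [0.6, -0.1, -0.5]
grip_width: -0.0001
finger_force: 0.0
clock: 44.75
position: [0.4505, 0.1154, 0.1524]
tool_rot: [-3.14, -0.001, 0.015]
force: [0.7, -0.8, -0.1]
grip_width: -0.0002
finger_force: 0.0
at [450.5 115.4 152.4] yaw [-1.7989e+02 -4.0000e-02  8.7000e-01] clk 44.75 w -0.0002 ff 0.0
shift [ 0.001 -0.248  0.362] turn [-0.001 -0.     0.005]
at [450.5 115.4 152.4] yaw [-1.7989e+02 -4.0000e-02  8.7000e-01] clk 44.75 w -0.0002 ff 0.0
shift [-0.001  0.006  0.362] turn [-0.001 -0.     0.005]
```

```bash
python3 -m inch '[[0,-0.244,0,0,0,0,0],[0,-0.244,0.1,0,0,0,0],[0,-0.244,0.25,0,0,0,0],[0,-0.244,0.35,0,0,0,0],[0,-0.244,0.39,0,0,0,0],[0,-0.244,0.39,0,0,0,0]]'
python3 -m inch '[[0,0,0.008,0,0,0,0],[0,0,0.016,0,0,0,0],[0,0,0.024,0,0,0,0],[0,0,0.024,0,0,0,0]]'
```

```text
clock: 45.5
position: [0.45, 0.1594, 0.0742]
tool_rot: [3.141, 0.0, 0.008]
force: [-0.6, 0.7, 0.4]
grip_width: 0.0002
finger_force: 0.0
clock: 46.0
position: [0.4501, 0.1597, 0.0697]
tool_rot: [-3.141, -0.001, 0.009]
force: [1.5, -0.5, 1.3]
grip_width: -0.0003
finger_force: 0.8
```

```bash
python3 - <<'E'
from h import *
f=grab('scene');a=f['img'][130:280,240:440]
cv2.imwrite('pics/p9.png',cv2.resize(a,None,fx=3,fy=3)[:,:,::-1])
E
```

```text
(no output)
```

View pics/p9.png

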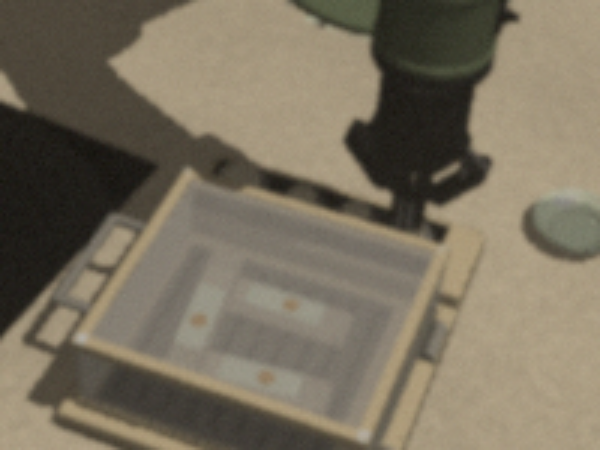

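The gripper is over key a, touching its top a little short of centre in y. I shift the 5 mm while going down.

```bash
python3 -m inch '[[0,-0.013,0,0,0,0,0],[0,-0.027,0,0,0,0,0],[0,-0.027,0.007,0,0,0,0],[0,-0.027,0.014,0,0,0,0],[0,-0.027,0.02,0,0,0,0],[0,-0.027,0.02,0,0,0,0]]'
python3 -m inch '[[0,0,0.002,0,0,0,0],[0,0,0.003,0,0,0,0],[0,0,0.003,0,0,0,0]]'
```

```text
clock: 46.8
position: [0.4498, 0.1652, 0.0655]
tool_rot: [-3.141, -0.0, 0.009]
force: [-0.5, 2.7, 3.2]
grip_width: -0.0
finger_force: 1.8
clock: 47.18
position: [0.4498, 0.1652, 0.065]
tool_rot: [-3.141, -0.0, 0.009]
force: [-1.4, 3.9, 5.5]
grip_width: 0.0001
finger_force: 3.2
```

```bash
python3 -m inch '[[0,0,0.003,0,0,0,0],[0,0,0.003,0,0,0,0]]'
python3 -m inch '[[0,0,-0.05,0,0,0,0],[0,0,-0.13,0,0,0,0],[0,0,-0.13,0,0,0,0]]'
python3 plan.py 450.7 63.2 76 0.4
```

```text
clock: 47.42
position: [0.4499, 0.1652, 0.0648]
tool_rot: [-3.141, -0.0, 0.009]
force: [-3.7, 1.8, 17.6]
grip_width: 0.0004
finger_force: 8.8
clock: 47.8
position: [0.4504, 0.1649, 0.0916]
tool_rot: [-3.141, -0.002, 0.008]
force: [-0.4, -0.5, 0.3]
grip_width: 0.0001
finger_force: 0.0
at [450.4 164.9  91.6] yaw [-1.7997e+02 -1.0000e-01  4.7000e-01] clk 47.8 w 0.0001 ff 0.0
shift [-0.003  0.509  0.078] turn [-0.    -0.001  0.001]
```

Key a reached the bottom and came up. Next key c: contact at z≈71, bottom at 65.

```bash
python3 -m inch '[[0,0.25,0,0,0,0,0],[0,0.509,0,0,0,0,0],[0,0.509,0,0,0,0,0],[0,0.509,0.04,0,0,0,0],[0,0.509,0.07,0,0,0,0],[0,0.509,0.07,0,0,0,0]]'
python3 -m inch '[[0,0,0.01,0,0,0,0],[0,0,0.02,0,0,0,0],[0,0,0.03,0,0,0,0],[0,0,0.04,0,0,0,0],[0,0,0.05,0,0,0,0],[0,0,0.05,0,0,0,0]]'
```

```text
clock: 48.55
position: [0.4502, 0.0641, 0.0756]
tool_rot: [3.142, 0.001, 0.01]
force: [-0.5, -0.5, -0.5]
grip_width: -0.0
finger_force: 0.0
clock: 49.3
position: [0.4507, 0.0633, 0.0662]
tool_rot: [-3.142, -0.0, 0.009]
force: [-0.6, 1.6, 3.5]
grip_width: 0.0002
finger_force: 1.6
```

```bash
python3 -m inch '[[0,0,0.004,0,0,0,0],[0,0,0.007,0,0,0,0],[0,0,0.007,0,0,0,0]]'
python3 -m inch '[[0,0,0.002,0,0,0,0],[0,0,0.002,0,0,0,0]]'
```

```text
clock: 49.68
position: [0.4507, 0.0633, 0.065]
tool_rot: [-3.142, -0.0, 0.009]
force: [-1.0, 2.3, 6.1]
grip_width: -0.0001
finger_force: 3.4
clock: 49.92
position: [0.4508, 0.0633, 0.0649]
tool_rot: [-3.142, -0.0, 0.009]
force: [-2.4, 1.7, 14.2]
grip_width: -0.0
finger_force: 7.4
```

Key c is bottomed. Lift, then key b (y=114.3).

```bash
python3 -m inch '[[0,0,-0.05,0,0,0,0],[0,0,-0.13,0,0,0,0],[0,0,-0.13,0,0,0,0],[0,-0.254,-0.13,0,0,0,0],[0,-0.254,-0.13,0,0,0,0],[0,-0.254,-0.13,0,0,0,0],[0,-0.254,-0.08,0,0,0,0],[0,-0.254,-0.05,0,0,0,0],[0,-0.254,-0.05,0,0,0,0]]'
python3 -m inch '[[0,0,0.01,0,0,0,0],[0,0,0.02,0,0,0,0],[0,0,0.03,0,0,0,0],[0,0,0.04,0,0,0,0],[0,0,0.05,0,0,0,0],[0,0,0.05,0,0,0,0]]'
```

```text
clock: 51.05
position: [0.4498, 0.1136, 0.0738]
tool_rot: [3.141, 0.001, 0.008]
force: [-0.1, 1.2, 1.0]
grip_width: 0.0001
finger_force: 0.0
clock: 51.8
position: [0.4503, 0.114, 0.0648]
tool_rot: [3.142, -0.0, 0.009]
force: [-4.1, -1.7, 15.1]
grip_width: -0.0003
finger_force: 7.6
```

Key b is bottomed. Lift, then the start key d (y=3.3).

```bash
python3 -m inch '[[0,0,-0.05,0,0,0,0],[0,0,-0.13,0,0,0,0],[0,0,-0.13,0,0,0,0],[0.003,0.3,-0.13,0,0,0,0],[0.003,0.554,-0.13,0,0,0,0],[0.003,0.554,-0.13,0,0,0,0],[0.003,0.554,-0.08,0,0,0,0],[0.003,0.554,-0.05,0,0,0,0],[0.003,0.554,-0.05,0,0,0,0]]'
python3 -m inch '[[0,0,0.01,0,0,0,0],[0,0,0.02,0,0,0,0],[0,0,0.03,0,0,0,0],[0,0,0.04,0,0,0,0],[0,0,0.049,0,0,0,0],[0,0,0.049,0,0,0,0]]'
```

```text
clock: 52.92
position: [0.4513, 0.0042, 0.0738]
tool_rot: [-3.141, 0.001, 0.011]
force: [0.5, 0.7, 0.9]
grip_width: 0.0001
finger_force: 0.0
clock: 53.68
position: [0.4519, 0.0034, 0.0649]
tool_rot: [-3.141, -0.0, 0.009]
force: [-2.1, 2.6, 11.8]
grip_width: 0.0002
finger_force: 5.8
```

Key d is bottomed. Lift away, retreat and check.

```bash
python3 -m inch '[[0,0,-0.05,0,0,0,0],[0,0,-0.2,0,0,0,0],[0,0,-0.5,0,0,0,0],[0,0,-0.8,0,0,0,0],[0,0,-0.8,0,0,0,0]]'
python3 -m inch '[[0,0.9,0,0,0,0,0],[0,0.9,0,0,0,0,0],[0,0.9,0,0,0,0,0],[0,0.9,0,0,0,0,0]]'
python3 -m inch '[[0,0.6,0,0,0,0,0],[0,0.6,0,0,0,0,0],[0,0.6,0,0,0,0,0],[0,0.6,0,0,0,0,0],[0,0.6,0,0,0,0,0],[0,0.6,0,0,0,0,0]]'
python3 - <<'E'
from h import *
f=grab('scene');g=grab('top')
a=np.vstack([g['img'][90:260,150:510],f['img'][140:300,140:500]])
cv2.imwrite('pics/p10.png',cv2.resize(a,None,fx=1.75,fy=1.75)[:,:,::-1])
P=cloud(g)*1000
for u,v in((273,236),(293,236),(313,236),(337,236)): print(np.median(P[v-2:v+3,u-2:u+3,2]))
E
```

```text
clock: 54.3
position: [0.4533, 0.003, 0.2287]
tool_rot: [3.141, -0.007, 0.008]
force: [0.1, 0.7, -0.0]
grip_width: 0.0001
finger_force: 0.0
clock: 54.8
position: [0.4521, -0.1808, 0.224]
tool_rot: [3.141, 0.002, 0.002]
force: [0.7, 0.6, 0.2]
grip_width: 0.0001
finger_force: 0.0
clock: 55.55
position: [0.4546, -0.2959, 0.2248]
tool_rot: [-3.141, -0.0, 0.01]
force: [0.7, 0.4, -0.2]
grip_width: 0.0
finger_force: 0.0
53.77644448869992
53.32541237615145
53.96569792975727
53.94071960721805
```

View pics/p10.png

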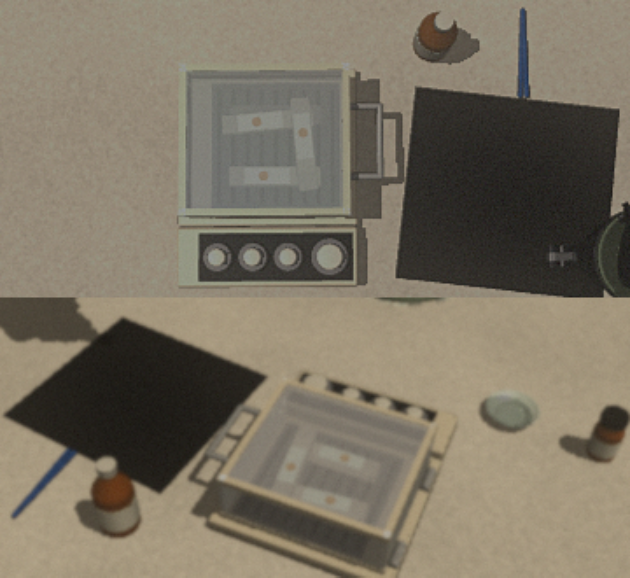

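The keys are all up and the hood is shut. But the stack has been knocked since the hood was closed: in the top half the far carrier (256,121) and the cross carrier (303,132) are turned by about 6° and shifted. I'll reopen, mend it, shut the hood again and repeat the keys.

```bash
python3 plan.py 615.9 -67 150 0.4; python3 - <<'E'
from h import *
h=np.array([212.5,22])
B=lambda t:np.array([h[0]-280*np.cos(t)+50*np.sin(t),h[1]+280*np.sin(t)+50*np.cos(t)])
for a,n in((0,8),(.48,8),(.96,7),(1.38,7)): print(a,[((B(a+.06*(k+1))-B(a))*[-1,-1]/200).round(3).tolist() for k in range(n)])
g=grab('top')
for z,b in((.04,(270,150,322,168)),(.058,(314,143,334,200)),(.04,(275,180,322,200))):
  for th in (105,112,118):
    for o in carriers(g,b,z=z,vmin=th,amin=80): print(z,th,*o)
E
```

```text
at [ 454.5 -296.2  224.8] yaw [ 1.8e+02 -1.0e-02  5.5e-01] clk 55.65 w 0.0003 ff 0.0
shift [ 0.818 -1.138  0.374] turn [ 0.    -0.     0.002]
0 [[-0.018, -0.083], [-0.04, -0.166], [-0.067, -0.247], [-0.1, -0.326], [-0.136, -0.403], [-0.178, -0.477], [-0.224, -0.549], [-0.274, -0.618]]
0.48 [[-0.054, -0.066], [-0.112, -0.129], [-0.174, -0.188], [-0.239, -0.243], [-0.307, -0.294], [-0.378, -0.341], [-0.452, -0.384], [-0.528, -0.422]]
0.96 [[-0.078, -0.034], [-0.159, -0.062], [-0.241, -0.086], [-0.324, -0.105], [-0.408, -0.119], [-0.493, -0.128], [-0.578, -0.132]]
1.38 [[-0.085, 0.001], [-0.17, 0.008], [-0.255, 0.019], [-0.339, 0.036], [-0.421, 0.058], [-0.502, 0.084], [-0.582, 0.115]]
0.04 105 [649.5 110.4] [43.9, 130.8] 90.2 99.6 [295. 158.]
0.04 112 [649.5 110.4] [43.9, 130.8] 90.2 99.6 [296. 158.]
0.04 118 [649.5 101.3] [43.9, 112.8] 90.2 99.6 [301. 159.]
0.058 105 [615.2  38.4] [48.0, 141.8] 0.2 99.6 [324. 171.]
0.058 112 [612.7  38.3] [47.9, 136.7] 0.1 99.6 [323. 173.]
0.058 118 [612.7  39.6] [45.2, 131.7] 0.3 99.6 [322. 174.]
0.04 105 [569.8 103.3] [48.6, 117.5] 90.2 99.5 [298. 190.]
0.04 112 [569.8 102. ] [48.6, 114.8] 90.2 99.5 [299. 190.]
0.04 118 [569.9  95.5] [46.2, 103.0] 91.6 99.6 [302. 190.]
```

```bash
python3 -m inch '[[0.4,-0.57,0,0,0,0,0.35],[0.818,-0.8,0.2,0,0,0,0.35],[0.818,-0.8,0.374,0,0,0,0.35],[0.818,-0.8,0.374,0,0,0,0.35],[0.818,-0.8,0.374,0,0,0,0.35],[0.818,-0.8,0.374,0,0,0,0.35]]'
python3 -m inch '[[0,-0.338,0,0,0,0,0.35],[0,-0.338,0,0,0,0,0.35],[0,-0.338,0,0,0,0,0.35],[0,-0.338,0,0,0,0,0.35]]'
python3 plan.py 615.9 -66.5 70 0.4
```

```text
clock: 56.45
position: [0.6163, -0.1356, 0.1498]
tool_rot: [3.141, 0.001, 0.009]
force: [0.5, -0.2, 0.3]
grip_width: 0.0302
finger_force: 0.0
clock: 56.95
position: [0.6159, -0.0696, 0.1503]
tool_rot: [3.141, -0.001, 0.007]
force: [0.6, -1.1, -0.1]
grip_width: 0.0299
finger_force: 0.0
at [615.9 -69.6 150.3] yaw [ 1.7995e+02 -3.0000e-02  3.8000e-01] clk 56.95 w 0.0299 ff 0.0
shift [ 0.    -0.016  0.402] turn [ 0.001 -0.    -0.   ]
```

```bash
python3 -m inch '[[0,-0.008,0.15,0,0,0,0.35],[0,-0.008,0.3,0,0,0,0.35],[0,-0.008,0.38,0,0,0,0.35],[0,-0.008,0.402,0,0,0,0.35],[0,-0.008,0.402,0,0,0,0.35]]'
python3 -m inch '[[0,0,0,0,0,0,0.1],[0,0,0,0,0,0,0],[0,0,0,0,0,0,0],[0,0,0,0,0,0,0],[0,0,0,0,0,0,0]]' 30
python3 -m inch '[[0,-0.006,-0.028,0,0,0,0],[0,-0.018,-0.083,0,0,0,0],[0,-0.04,-0.166,0,0,0,0],[0,-0.067,-0.247,0,0,0,0],[0,-0.1,-0.326,0,0,0,0],[0,-0.136,-0.403,0,0,0,0],[0,-0.178,-0.477,0,0,0,0],[0,-0.224,-0.549,0,0,0,0],[0,-0.274,-0.618,0,0,0,0],[0,-0.274,-0.618,0,0,0,0]]'
python3 - <<'E'
from h import *
s=bot.observe();y,z=s['position'][1:]*1000;print(y,z,np.hypot(y-212.5,z+2-22),np.arctan2(z+2-22,212.5-y)-np.arctan2(50,280),s['force'],s['finger_force'])
E
```

```text
clock: 57.58
position: [0.6167, -0.0675, 0.0705]
tool_rot: [3.141, -0.002, 0.007]
force: [-0.6, -4.1, 4.9]
grip_width: 0.0297
finger_force: 0.1
clock: 58.2
position: [0.6164, -0.0683, 0.0703]
tool_rot: [3.14, -0.001, 0.007]
force: [-0.7, -9.1, 4.4]
grip_width: 0.0085
finger_force: 31.2
clock: 59.45
position: [0.6159, -0.0141, 0.1952]
tool_rot: [3.138, -0.002, 0.007]
force: [-2.6, -14.6, 12.2]
grip_width: 0.0087
finger_force: 30.8
-14.109628048591853 195.161966263714 286.4151496511517 0.4813303903370989 [ -2.64003294 -14.59759824  12.1670614 ] 30.845856070518494
```

```bash
python3 -m inch '[[0,-0.049,-0.068,0,0,0,0],[0,-0.107,-0.131,0,0,0,0],[0,-0.169,-0.19,0,0,0,0],[0,-0.234,-0.245,0,0,0,0],[0,-0.302,-0.296,0,0,0,0],[0,-0.373,-0.343,0,0,0,0],[0,-0.447,-0.386,0,0,0,0],[0,-0.523,-0.424,0,0,0,0],[0,-0.523,-0.424,0,0,0,0]]'
python3 -m inch '[[0,-0.078,-0.034,0,0,0,0],[0,-0.159,-0.062,0,0,0,0],[0,-0.241,-0.086,0,0,0,0],[0,-0.324,-0.105,0,0,0,0],[0,-0.408,-0.119,0,0,0,0],[0,-0.493,-0.128,0,0,0,0],[0,-0.578,-0.132,0,0,0,0],[0,-0.578,-0.132,0,0,0,0]]'
python3 - <<'E'
from h import *
s=bot.observe();y,z=s['position'][1:]*1000;print(y,z,np.hypot(y-212.5,z+2-22),np.arctan2(z+2-22,212.5-y)-np.arctan2(50,280),s['force'],s['finger_force'],s['qpos'].round(2))
E
```

```text
clock: 60.58
position: [0.6151, 0.0926, 0.2805]
tool_rot: [3.14, -0.003, 0.008]
force: [-6.5, -9.3, 21.2]
grip_width: 0.0089
finger_force: 31.8
clock: 61.58
position: [0.6139, 0.2109, 0.3048]
tool_rot: [-3.14, -0.002, 0.01]
force: [2.1, 1.2, 5.0]
grip_width: 0.009
finger_force: 31.7
210.85305610823858 304.7922076384899 284.796969709629 1.3883045683541582 [2.06543264 1.19337979 5.00911697] 31.699385046958923 [-0.25  0.52 -0.27  1.46  0.14  1.18 -2.1 ]
```

```bash
python3 -m inch '[[0,-0.085,0.001,0,0,0,0],[0,-0.17,0.008,0,0,0,0],[0,-0.255,0.019,0,0,0,0],[0,-0.339,0.036,0,0,0,0],[0,-0.421,0.058,0,0,0,0],[0,-0.502,0.084,0,0,0,0],[0,-0.55,0.102,0,0,0,0],[0,-0.55,0.102,0,0,0,0]]'
python3 -m inch '[[0,0,0,0,0,0,0.3],[0,0,0,0,0,0,0.4],[0,0,0,0,0,0,0.4],[0,0,0,0,0,0,0.4],[0,0,-0.15,0,0,0,0.4],[0,0,-0.35,0,0,0,0.4],[0,0,-0.35,0,0,0,0.4]]'
python3 -m inch '[[0,0.9,0,0,0,0,0.6],[0,0.9,0,0,0,0,0.6],[0,0.9,0,0,0,0,0.6],[0,0.9,0,0,0,0,0.6]]'
python3 -m inch '[[-0.3,0.9,0,0,0,0,0.6],[-0.3,0.9,0,0,0,0,0.6],[-0.3,0.9,0,0,0,0,0.6],[-0.3,0.9,0,0,0,0,0.6]]'
python3 -m inch '[[-0.1,0.9,0.8,0,0,0,0.6],[-0.1,0.9,0.8,0,0,0,0.6],[-0.1,0.9,0.8,0,0,0,0.6],[-0.1,0.9,0.8,0,0,0,0.6],[-0.1,0.9,0.8,0,0,0,0.6]]'
python3 - <<'E'
from h import *
g=grab('top');f=grab('scene')
for lo,hi in((.032,.0485),(.05,.068)):
  for o in seg(g,(262,130,352,212),lo=lo,hi=hi): print('bed',lo,*o)
a=g['img'][90:260,150:510]
cv2.imwrite('pics/p11.png',cv2.resize(a,None,fx=2.2,fy=2.2)[:,:,::-1])
E
```

```text
clock: 62.58
position: [0.6126, 0.3205, 0.2831]
tool_rot: [-3.141, -0.0, 0.01]
force: [6.5, 0.4, -1.4]
grip_width: 0.0086
finger_force: 31.1
clock: 63.45
position: [0.6133, 0.3194, 0.3572]
tool_rot: [-3.139, -0.004, 0.008]
force: [-0.4, -0.6, 0.2]
grip_width: 0.0337
finger_force: 0.0
clock: 63.95
position: [0.6146, 0.1336, 0.3538]
tool_rot: [3.14, -0.0, 0.002]
force: [-0.4, 0.5, -0.5]
grip_width: 0.051
finger_force: 0.0
clock: 64.45
position: [0.5546, -0.046, 0.3539]
tool_rot: [3.14, 0.0, 0.003]
force: [1.0, 0.3, -0.7]
grip_width: 0.0514
finger_force: 0.0
clock: 65.08
position: [0.5356, -0.2236, 0.1908]
tool_rot: [-3.141, 0.005, 0.006]
force: [0.7, 0.4, 0.1]
grip_width: 0.0513
finger_force: 0.0
bed 0.032 [648.2 105.5] 95.6 [99.6 27.2] 39.8
bed 0.032 [568.4  98.4] 89.9 [101.7  28.6] 39.8
bed 0.05 [612.3  39.7] 6.0 [136.2  27.1] 58.0
```

View pics/p11.png

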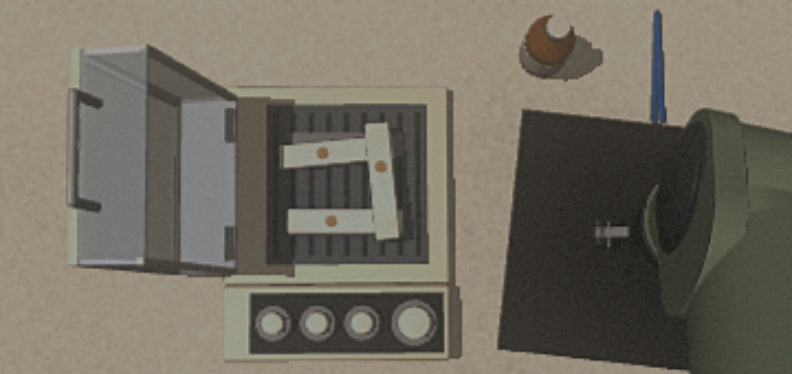

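The hood is open again. The far carrier at (325,152) and the cross carrier at (381,180) are turned by about 6°; the near one is in place. I take the cross carrier off onto the mat first.

```bash
python3 plan.py 612.3 39.7 160 6.0
```

```text
at [ 537.7 -220.7  193.5] yaw [-1.7994e+02  3.0000e-02  5.3000e-01] clk 65.17 w 0.0511 ff 0.0
shift [ 0.385 -1.298  0.169] turn [-0.001  0.    -0.061]
```

```bash
python3 -m inch '[[0.192,-0.65,0.16,0,0,0,0.6],[0.192,-0.65,0.16,0,0,0,0.6],[0.192,-0.65,0.16,0,0,0,0.6],[0.192,-0.65,0.16,0,0,0,0.6]]'
python3 -m inch '[[0.192,-0.648,0,0,0,-0.061,0.6],[0.192,-0.648,0,0,0,-0.061,0.6],[0.192,-0.648,0,0,0,-0.061,0.6],[0.192,-0.648,0,0,0,-0.061,0.6],[0.192,-0.648,0,0,0,-0.061,0.6]]'
python3 plan.py 612.3 39.7 62.5 6.0
```

```text
clock: 65.68
position: [0.5751, -0.0896, 0.1625]
tool_rot: [-3.141, -0.001, 0.012]
force: [-0.9, -0.6, -0.6]
grip_width: 0.0513
finger_force: 0.0
clock: 66.3
position: [0.6118, 0.036, 0.1622]
tool_rot: [3.141, -0.0, 0.102]
force: [0.1, -0.1, -0.4]
grip_width: 0.0513
finger_force: 0.0
at [611.8  36.  162.2] yaw [ 1.7994e+02 -1.0000e-02  5.8400e+00] clk 66.3 w 0.0513 ff 0.0
shift [ 0.004 -0.018  0.499] turn [ 0.001 -0.    -0.002]
```

```bash
python3 -m inch '[[0.004,-0.013,0.2,0,0,0,0.6],[0.004,-0.013,0.35,0,0,0,0.6],[0.004,-0.013,0.45,0,0,0,0.6],[0.004,-0.013,0.48,0,0,0,0.6],[0.004,-0.013,0.496,0,0,0,0.6],[0.004,-0.013,0.496,0,0,0,0.6]]'
python3 -m inch '[[0,0,0,0,0,0,0.3],[0,0,0,0,0,0,0.15],[0,0,0,0,0,0,0.15],[0,0,0,0,0,0,0.15],[0,0,0,0,0,0,0.15]]' 60
python3 -m inch '[[0,0,-0.05,0,0,0,0.1],[0,0,-0.2,0,0,0,0.1],[0,0,-0.4,0,0,0,0.1],[0,0,-0.5,0,0,0,0.1],[0,0,-0.5,0,0,0,0.1]]'
python3 plan.py 600 -190 160 6.0
```

```text
clock: 67.05
position: [0.6128, 0.041, 0.0634]
tool_rot: [3.142, -0.001, 0.104]
force: [0.2, 0.3, 0.1]
grip_width: 0.0515
finger_force: 0.0
clock: 67.68
position: [0.6127, 0.0411, 0.0636]
tool_rot: [3.142, -0.001, 0.104]
force: [-2.1, -0.3, 8.3]
grip_width: 0.0261
finger_force: 59.5
clock: 68.3
position: [0.6132, 0.0411, 0.1648]
tool_rot: [3.142, -0.003, 0.104]
force: [0.1, -0.3, -1.2]
grip_width: 0.0263
finger_force: 59.2
at [613.2  41.1 164.8] yaw [180.    -0.19   5.98] clk 68.3 w 0.0263 ff 59.2
shift [-0.186  1.142  0.024] turn [ 0.    -0.002 -0.   ]
```

```bash
python3 -m inch '[[-0.04,0.2,0,0,0,0,0.1],[-0.06,0.4,0,0,0,0,0.1],[-0.093,0.571,0,0,0,0,0.1],[-0.093,0.571,0,0,0,0,0.1]]'
python3 -m inch '[[-0.04,0.2,0,0,0,0,0.1],[-0.06,0.4,0,0,0,0,0.1],[-0.093,0.571,0.2,0,0,0,0.1],[-0.093,0.571,0.4,0,0,0,0.1],[-0.093,0.571,0.55,0,0,0,0.1],[-0.093,0.571,0.63,0,0,0,0.1],[-0.093,0.571,0.66,0,0,0,0.1],[-0.093,0.571,0.665,0,0,0,0.1],[-0.093,0.571,0.665,0,0,0,0.1]]'
```

```text
clock: 68.8
position: [0.605, -0.0777, 0.162]
tool_rot: [3.141, 0.001, 0.1]
force: [-1.0, 0.9, -1.2]
grip_width: 0.0266
finger_force: 59.3
clock: 69.92
position: [0.5998, -0.19, 0.0306]
tool_rot: [3.141, -0.001, 0.105]
force: [-0.6, -0.7, -0.9]
grip_width: 0.0264
finger_force: 59.3
```

```bash
python3 -m inch '[[0,0,0.008,0,0,0,0.1],[0,0,0.016,0,0,0,0.1],[0,0,0.021,0,0,0,0.1],[0,0,0.021,0,0,0,0.1]]'
python3 -m inch '[[0,0,0,0,0,0,0.3],[0,0,0,0,0,0,0.7],[0,0,0,0,0,0,0.7],[0,0,0,0,0,0,0.7],[0,0,-0.3,0,0,0,0.7],[0,0,-0.6,0,0,0,0.7],[0,0,-0.65,0,0,0,0.7]]'
python3 plan.py 649.9 87.9 160 95.6
```

```text
clock: 70.42
position: [0.5994, -0.19, 0.0266]
tool_rot: [3.141, -0.0, 0.104]
force: [-6.4, 2.3, 18.5]
grip_width: 0.0261
finger_force: 61.6
clock: 71.3
position: [0.6009, -0.1905, 0.1596]
tool_rot: [3.14, -0.005, 0.104]
force: [-0.9, 0.3, -0.4]
grip_width: 0.0596
finger_force: 0.0
at [ 600.9 -190.5  159.6] yaw [179.88  -0.31   5.97] clk 71.3 w 0.0596 ff 0.0
shift [ 0.389 -1.359 -0.003] turn [ 0.004 -0.002 -0.996]
```

```bash
python3 -m inch '[[0.195,-0.68,0,0,0,0,0.6],[0.195,-0.68,0,0,0,0,0.6],[0.195,-0.68,0,0,0,0,0.6]]'
python3 -m inch '[[0.195,-0.68,0,0,0,-0.996,0.6],[0.195,-0.68,0,0,0,-0.996,0.6],[0.195,-0.68,0,0,0,-0.996,0.6],[0.195,-0.68,0,0,0,-0.996,0.6],[0.195,-0.68,0,0,0,-0.996,0.6],[0.195,-0.68,0,0,0,-0.996,0.6],[0.195,-0.68,0,0,0,-0.996,0.6],[0.195,-0.68,0,0,0,-0.996,0.6],[0.195,-0.68,0,0,0,-0.996,0.6],[0.195,-0.68,0,0,0,-0.996,0.6],[0.195,-0.68,0,0,0,-0.996,0.6]]'
python3 plan.py 649.9 87.9 43 95.6
```

```text
clock: 71.68
position: [0.624, -0.0457, 0.155]
tool_rot: [-3.14, 0.0, 0.11]
force: [0.2, -0.6, -0.4]
grip_width: 0.0512
finger_force: 0.0
clock: 73.05
position: [0.6484, 0.0883, 0.1552]
tool_rot: [-3.141, 0.0, 1.667]
force: [0.6, -0.4, 0.3]
grip_width: 0.0513
finger_force: 0.0
at [648.4  88.3 155.2] yaw [-1.7997e+02  1.0000e-02  9.5510e+01] clk 73.05 w 0.0513 ff 0.0
shift [-0.003  0.008  0.561] turn [-0.     0.    -0.001]
```

```bash
python3 -m inch '[[-0.003,0.005,0.2,0,0,0,0.6],[-0.003,0.005,0.4,0,0,0,0.6],[-0.003,0.005,0.5,0,0,0,0.6],[-0.003,0.005,0.54,0,0,0,0.6],[-0.003,0.005,0.558,0,0,0,0.6],[-0.003,0.005,0.558,0,0,0,0.6]]'
python3 -m inch '[[0,0,0,0,0,0,0.3],[0,0,0,0,0,0,0.15],[0,0,0,0,0,0,0.15],[0,0,0,0,0,0,0.15],[0,0,0,0,0,0,0.15]]' 60
python3 plan.py 661.9 82 63 90.45
python3 -m inch '[[0,0,-0.05,0,0,0,0.1],[0,0,-0.1,0,0,0,0.1],[0,0,-0.1,0,0,0,0.1]]'
python3 plan.py 661.9 82 63 90.45
```

```text
clock: 73.8
position: [0.65, 0.0883, 0.0448]
tool_rot: [3.14, -0.0, 1.669]
force: [0.2, -0.6, 0.2]
grip_width: 0.0511
finger_force: 0.0
clock: 74.42
position: [0.65, 0.0882, 0.045]
tool_rot: [3.14, 0.0, 1.669]
force: [-2.2, -0.3, 7.9]
grip_width: 0.0267
finger_force: 59.8
at [650.   88.2  45. ] yaw [1.7993e+02 1.0000e-02 9.5620e+01] clk 74.42 w 0.0267 ff 59.8
shift [-0.037  0.056 -0.09 ] turn [0.001 0.    0.057]
clock: 74.8
position: [0.65, 0.0883, 0.0651]
tool_rot: [3.14, -0.0, 1.669]
force: [0.3, 0.3, -0.5]
grip_width: 0.0265
finger_force: 59.3
at [650.   88.3  65.1] yaw [179.91  -0.    95.62] clk 74.8 w 0.0265 ff 59.3
shift [-0.037  0.056  0.011] turn [ 0.001 -0.     0.057]
```

```bash
python3 -m inch '[[-0.02,0.03,0,0,0,0.03,0.1],[-0.037,0.056,0,0,0,0.057,0.1],[-0.037,0.056,0.03,0,0,0.057,0.1],[-0.037,0.056,0.06,0,0,0.057,0.1],[-0.037,0.056,0.08,0,0,0.057,0.1],[-0.037,0.056,0.09,0,0,0.057,0.1],[-0.037,0.056,0.095,0,0,0.057,0.1],[-0.037,0.056,0.1,0,0,0.057,0.1],[-0.037,0.056,0.102,0,0,0.057,0.1]]'
```

```text
clock: 75.92
position: [0.6613, 0.082, 0.0449]
tool_rot: [3.141, 0.0, 1.579]
force: [-11.5, -2.5, 24.9]
grip_width: 0.0263
finger_force: 62.3
```

```bash
python3 -m inch '[[0,0,-0.006,0,0,0,0.1],[0,0,-0.006,0,0,0,0.3],[0,0,-0.006,0,0,0,0.6],[0,0,-0.006,0,0,0,0.6],[0,0,-0.006,0,0,0,0.6],[0,0,-0.2,0,0,0,0.6],[0,0,-0.45,0,0,0,0.6],[0,0,-0.58,0,0,0,0.6]]'
python3 plan.py 599.5 -190 155 6
python3 -m inch '[[-0.68,-0.155,0,0,0,0,0.6],[-0.68,-0.155,0,0,0,0,0.6],[-0.68,-0.155,0,0,0,0,0.6]]'
python3 -m inch '[[-0.68,-0.155,0,0,0,0.938,0.7],[-0.68,-0.155,0,0,0,0.938,0.7],[-0.68,-0.155,0,0,0,0.938,0.7],[-0.68,-0.155,0,0,0,0.938,0.7],[-0.68,-0.155,0,0,0,0.938,0.7],[-0.68,-0.155,0,0,0,0.938,0.7],[-0.68,-0.155,0,0,0,0.938,0.7],[-0.68,-0.155,0,0,0,0.938,0.7],[-0.68,-0.155,0,0,0,0.938,0.7],[-0.68,-0.155,0,0,0,0.938,0.7]]'
python3 - <<'E'
from h import *
g=grab('top');f=grab('scene')
for o in seg(g,(262,130,352,212),lo=.032,hi=.0485): print('bed',*o)
for o in seg(g,(376,130,506,270)): print('mat',*o)
for o in seg(f,(150,145,292,250)): print('mat sc',*o)
E
python3 plan.py 599.5 -190 26.5 6
```

```text
clock: 76.92
position: [0.662, 0.0822, 0.1621]
tool_rot: [3.139, -0.0, 1.579]
force: [-0.3, -1.1, -0.5]
grip_width: 0.0514
finger_force: 0.0
at [662.   82.2 162.1] yaw [ 1.7986e+02 -3.0000e-02  9.0500e+01] clk 76.92 w 0.0514 ff 0.0
shift [-1.358 -0.325  0.034] turn [ 0.001 -0.001  0.939]
clock: 77.3
position: [0.6306, -0.0594, 0.1594]
tool_rot: [-3.141, 0.002, 1.574]
force: [-0.3, -0.3, 1.1]
grip_width: 0.0508
finger_force: 0.0
clock: 78.55
position: [0.6018, -0.1902, 0.1595]
tool_rot: [-3.141, -0.0, 0.11]
force: [0.4, 0.3, -0.2]
grip_width: 0.0598
finger_force: 0.0
bed [662.5  86.8] 90.4 [137.4  26.4] 39.9
bed [568.6  81.1] 90.1 [134.6  28.5] 39.5
mat [ 654.4 -183.7] 161.4 [25.  21.7] 20.5
mat [ 569.5 -193. ] 6.1 [71.7 26.7] 20.9
mat sc [ 593.2 -190.4] 35.7 [35.8 24.7] 20.1
at [ 601.7 -190.5  159.5] yaw [-179.99   -0.      6.23] clk 78.65 w 0.0598 ff 0.0
shift [-0.011 -0.003  0.665] turn [-0.    -0.     0.003]
```

The far carrier is parallel again but about 5 mm too far toward the hinge, because part of it was hidden when I estimated its centre. I correct that now.

```bash
python3 plan.py 662.3 84 155 90.45
python3 -m inch '[[0.225,-0.68,0,0,0,0,0.6],[0.225,-0.68,0,0,0,0,0.6],[0.225,-0.68,0,0,0,0,0.6]]'
python3 -m inch '[[0.225,-0.68,0,0,0,-0.935,0.6],[0.225,-0.68,0,0,0,-0.935,0.6],[0.225,-0.68,0,0,0,-0.935,0.6],[0.225,-0.68,0,0,0,-0.935,0.6],[0.225,-0.68,0,0,0,-0.935,0.6],[0.225,-0.68,0,0,0,-0.935,0.6],[0.225,-0.68,0,0,0,-0.935,0.6],[0.225,-0.68,0,0,0,-0.935,0.6],[0.225,-0.68,0,0,0,-0.935,0.6],[0.225,-0.68,0,0,0,-0.935,0.6],[0.225,-0.68,0,0,0,-0.935,0.6]]'
python3 plan.py 662.3 84 43.5 90.45
```

```text
at [ 601.7 -190.5  159.5] yaw [-179.99   -0.      6.23] clk 78.65 w 0.0598 ff 0.0
shift [ 0.45  -1.331  0.023] turn [-0.    -0.    -0.936]
clock: 79.03
position: [0.6326, -0.0458, 0.1595]
tool_rot: [-3.14, -0.001, 0.112]
force: [-0.2, -0.6, 1.1]
grip_width: 0.0513
finger_force: 0.0
clock: 80.4
position: [0.6624, 0.0893, 0.1595]
tool_rot: [3.142, 0.0, 1.573]
force: [1.7, 0.4, 0.7]
grip_width: 0.0513
finger_force: 0.0
at [662.4  89.3 159.5] yaw [1.800e+02 1.000e-02 9.012e+01] clk 80.4 w 0.0513 ff 0.0
shift [-0.027 -0.001  0.58 ] turn [ 0.     0.    -0.004]
```

```bash
python3 -m inch '[[0,0,0.2,0,0,0,0.6],[0,0,0.4,0,0,0,0.6],[0,0,0.53,0,0,0,0.6],[0,0,0.56,0,0,0,0.6],[0,0,0.575,0,0,0,0.6],[0,0,0.575,0,0,0,0.6]]'
python3 -m inch '[[0,0,0,0,0,0,0.3],[0,0,0,0,0,0,0.15],[0,0,0,0,0,0,0.15],[0,0,0,0,0,0,0.15],[0,0,0,0,0,0,0.15]]' 60
python3 -m inch '[[0,0,-0.02,0,0,0,0.1],[-0.012,0,-0.03,0,0,0,0.1],[-0.024,0,-0.03,0,0,0,0.1],[-0.024,0,-0.02,0,0,0,0.1],[-0.024,0,-0.01,0,0,0,0.1],[-0.024,0,-0.003,0,0,0,0.1],[-0.024,0,0,0,0,0,0.1]]'
```

```text
clock: 81.15
position: [0.6629, 0.0895, 0.0455]
tool_rot: [3.14, -0.0, 1.574]
force: [0.2, 0.7, 0.0]
grip_width: 0.051
finger_force: 0.0
clock: 81.78
position: [0.6629, 0.0894, 0.0456]
tool_rot: [3.14, -0.0, 1.575]
force: [-2.7, -0.9, 8.2]
grip_width: 0.0261
finger_force: 60.0
clock: 82.65
position: [0.6623, 0.0847, 0.0455]
tool_rot: [-3.141, 0.001, 1.575]
force: [-10.7, -2.6, 27.7]
grip_width: 0.0261
finger_force: 62.4
```

```bash
python3 -m inch '[[0,0,-0.006,0,0,0,0.1],[0,0,-0.006,0,0,0,0.3],[0,0,-0.006,0,0,0,0.6],[0,0,-0.006,0,0,0,0.6],[0,0,-0.006,0,0,0,0.6],[0,0,-0.2,0,0,0,0.6],[0,0,-0.45,0,0,0,0.6],[0,0,-0.58,0,0,0,0.6]]'
python3 -m inch '[[-0.69,-0.155,0,0,0,0,0.6],[-0.69,-0.155,0,0,0,0,0.6],[-0.69,-0.155,0,0,0,0,0.6]]'
python3 -m inch '[[-0.69,-0.155,0,0,0,0.938,0.7],[-0.69,-0.155,0,0,0,0.938,0.7],[-0.69,-0.155,0,0,0,0.938,0.7],[-0.69,-0.155,0,0,0,0.938,0.7],[-0.69,-0.155,0,0,0,0.938,0.7],[-0.69,-0.155,0,0,0,0.938,0.7],[-0.69,-0.155,0,0,0,0.938,0.7],[-0.69,-0.155,0,0,0,0.938,0.7],[-0.69,-0.155,0,0,0,0.938,0.7],[-0.69,-0.155,0,0,0,0.938,0.7]]'
python3 - <<'E'
from h import *
g=grab('top')
for o in seg(g,(262,130,352,212),lo=.032,hi=.0485): print('bed',*o)
for o in seg(g,(376,130,506,270)): print('mat',*o)
E
python3 plan.py 599.8 -190 26.5 6
```

```text
clock: 83.65
position: [0.6631, 0.0849, 0.1632]
tool_rot: [3.139, -0.001, 1.575]
force: [0.4, -0.2, -0.1]
grip_width: 0.0511
finger_force: 0.0
clock: 84.02
position: [0.6311, -0.0585, 0.1604]
tool_rot: [-3.141, 0.002, 1.57]
force: [-0.0, 0.4, 0.5]
grip_width: 0.0512
finger_force: 0.0
clock: 85.28
position: [0.6017, -0.1912, 0.1605]
tool_rot: [-3.141, -0.0, 0.106]
force: [0.2, -1.2, 0.8]
grip_width: 0.0598
finger_force: 0.0
bed [662.4  81.6] 90.3 [136.  26.] 39.8
bed [568.5  81.1] 90.1 [134.6  28.5] 39.7
mat [ 654.7 -182.9] 147.2 [24.3 23.4] 20.6
mat [ 569.3 -193. ] 6.0 [71.4 26.8] 21.0
at [ 601.6 -191.4  160.5] yaw [-179.99   -0.      6.01] clk 85.33 w 0.0596 ff 0.0
shift [-0.008 -0.008  0.67 ] turn [-0. -0.  0.]
```

```bash
python3 -m inch '[[-0.008,-0.004,0.25,0,0,0,0.7],[-0.008,-0.004,0.45,0,0,0,0.7],[-0.008,-0.004,0.6,0,0,0,0.7],[-0.008,-0.004,0.64,0,0,0,0.7],[-0.008,-0.004,0.674,0,0,0,0.7],[-0.008,-0.004,0.674,0,0,0,0.7]]'
python3 -m inch '[[0,0,0,0,0,0,0.3],[0,0,0,0,0,0,0.15],[0,0,0,0,0,0,0.15],[0,0,0,0,0,0,0.15],[0,0,0,0,0,0,0.15],[0,0,0,0,0,0,0.15]]' 60
python3 -m inch '[[0,0,-0.1,0,0,0,0.1],[0,0,-0.3,0,0,0,0.1],[0,0,-0.5,0,0,0,0.1],[0,0,-0.68,0,0,0,0.1],[0,0,-0.68,0,0,0,0.1]]'
python3 plan.py 615.0 35.3 160 0.45
```

```text
clock: 86.08
position: [0.6002, -0.1911, 0.0263]
tool_rot: [3.141, -0.001, 0.102]
force: [-0.5, -0.7, 0.3]
grip_width: 0.0598
finger_force: 0.0
clock: 86.82
position: [0.6002, -0.1911, 0.0267]
tool_rot: [3.141, -0.001, 0.101]
force: [-1.8, 0.4, 9.7]
grip_width: 0.0262
finger_force: 59.8
clock: 87.45
position: [0.6013, -0.1914, 0.1659]
tool_rot: [3.14, -0.005, 0.101]
force: [0.4, -0.4, -0.8]
grip_width: 0.0262
finger_force: 59.3
at [ 601.3 -191.4  165.9] yaw [179.88  -0.3    5.8 ] clk 87.45 w 0.0262 ff 59.3
shift [ 0.183 -1.121  0.028] turn [ 0.001 -0.003  0.059]
```

```bash
python3 -m inch '[[0.03,-0.2,0,0,0,0,0.1],[0.06,-0.4,0,0,0,0,0.1],[0.092,-0.56,0,0,0,0,0.1],[0.092,-0.56,0,0,0,0,0.1]]'
python3 -m inch '[[0.03,-0.2,0,0,0,0.03,0.1],[0.06,-0.4,0,0,0,0.059,0.1],[0.094,-0.56,0,0,0,0.059,0.1],[0.094,-0.56,0.15,0,0,0.059,0.1],[0.094,-0.56,0.3,0,0,0.059,0.1],[0.094,-0.56,0.4,0,0,0.059,0.1],[0.094,-0.56,0.45,0,0,0.059,0.1],[0.094,-0.56,0.47,0,0,0.059,0.1],[0.094,-0.56,0.47,0,0,0.059,0.1]]'
python3 plan.py 615.0 35.3 63.9 0.45
```

```text
clock: 87.95
position: [0.6069, -0.0746, 0.1619]
tool_rot: [-3.14, -0.0, 0.105]
force: [0.3, -0.1, -0.5]
grip_width: 0.0261
finger_force: 59.3
clock: 89.08
position: [0.6145, 0.0355, 0.0682]
tool_rot: [-3.142, -0.001, 0.009]
force: [0.5, 0.2, -0.6]
grip_width: 0.0263
finger_force: 59.4
at [614.5  35.5  68.2] yaw [-1.8e+02 -3.0e-02  4.9e-01] clk 89.08 w 0.0263 ff 59.4
shift [0.003 0.001 0.021] turn [-0. -0.  0.]
```

```bash
python3 -m inch '[[0.003,0.001,0.008,0,0,0,0.1],[0.003,0.001,0.015,0,0,0,0.1],[0.003,0.001,0.02,0,0,0,0.1],[0.003,0.001,0.023,0,0,0,0.1],[0.003,0.001,0.023,0,0,0,0.1]]'
python3 -m inch '[[0,0,0.002,0,0,0,0.1],[0,0,0.003,0,0,0,0.1]]'
```

```text
clock: 89.7
position: [0.6149, 0.0354, 0.0637]
tool_rot: [3.142, -0.0, 0.009]
force: [-3.5, -1.3, 10.2]
grip_width: 0.0264
finger_force: 60.7
clock: 89.95
position: [0.6149, 0.0354, 0.0637]
tool_rot: [3.141, -0.0, 0.009]
force: [-8.9, -0.9, 24.8]
grip_width: 0.0264
finger_force: 62.2
```

```bash
python3 -m inch '[[0,0,-0.004,0,0,0,0.3],[0,0,-0.004,0,0,0,0.6],[0,0,-0.004,0,0,0,0.6],[0,0,-0.004,0,0,0,0.6],[0,0,-0.2,0,0,0,0.6],[0,0,-0.5,0,0,0,0.6],[0,0,-0.9,0,0,0,0.6],[0,0,-0.9,0,0,0,0.6]]'
python3 -m inch '[[-0.5,0.9,-0.65,0,0,0,0.6],[-0.5,0.9,-0.65,0,0,0,0.6],[-0.5,0.9,-0.65,0,0,0,0.6],[-0.5,0.9,-0.65,0,0,0,0.6],[-0.5,0.9,-0.65,0,0,0,0.6]]'
python3 - <<'E'
from h import *
g=grab('top')
for lo,hi in((.032,.0485),(.05,.068)):
  for o in seg(g,(262,130,352,212),lo=lo,hi=hi): print('bed',lo,*o)
P=cloud(g)*1000;Q=P[120:200,170:215].reshape(-1,3);q=Q[(Q[:,2]>276)&(Q[:,2]<300)&(Q[:,0]>500)&(Q[:,0]<720)];print(q.mean(0),q.max(0))
E
python3 plan.py 613 319.3 378 0.45
```

```text
clock: 90.95
position: [0.616, 0.0355, 0.2465]
tool_rot: [-3.141, -0.005, 0.008]
force: [-0.2, 0.4, -0.8]
grip_width: 0.0512
finger_force: 0.0
clock: 91.58
position: [0.5154, -0.149, 0.3743]
tool_rot: [3.14, -0.003, 0.003]
force: [0.8, 1.1, -0.8]
grip_width: 0.0511
finger_force: 0.0
bed 0.032 [662.2  98.9] 90.1 [103.4  26.1] 40.0
bed 0.032 [568.5  98.3] 90.3 [102.   28.7] 39.7
bed 0.05 [612.   35.6] 0.8 [137.1  26.1] 57.8
[611.7013383  318.81050229 287.58512546] [665.7616605  324.92974393 292.80041518]
at [ 515.9 -146.8  373. ] yaw [ 1.7997e+02 -6.0000e-02  3.4000e-01] clk 91.62 w 0.0514 ff 0.0
shift [ 0.499 -2.327 -0.026] turn [ 0.    -0.001 -0.001]
```

```bash
python3 -m inch '[[0.25,-0.775,0,0,0,0,0.6],[0.25,-0.775,0,0,0,0,0.6],[0.25,-0.775,0,0,0,0,0.6],[0.25,-0.775,0,0,0,0,0.6]]'
python3 -m inch '[[0.24,-0.775,0,0,0,0,0.6],[0.24,-0.775,0,0,0,0,0.6],[0.24,-0.775,0,0,0,0,0.6],[0.24,-0.775,0,0,0,0,0.6]]'
python3 -m inch '[[0,-0.777,0,0,0,0,0.6],[0,-0.777,0,0,0,0,0.6],[0,-0.777,0,0,0,0,0.6],[0,-0.777,0,0,0,0,0.6],[0,-0.777,0,0,0,0,0.6]]'
python3 plan.py 613 319.3 284.5 0.45
```

```text
clock: 92.12
position: [0.5652, 0.0143, 0.371]
tool_rot: [-3.14, 0.002, 0.015]
force: [-0.3, -0.3, -0.1]
grip_width: 0.0514
finger_force: 0.0
clock: 92.62
position: [0.6113, 0.1684, 0.3708]
tool_rot: [-3.141, 0.002, 0.013]
force: [0.5, -0.1, 0.6]
grip_width: 0.0514
finger_force: 0.0
clock: 93.25
position: [0.6107, 0.3191, 0.372]
tool_rot: [3.14, 0.0, 0.007]
force: [0.1, -0.9, 0.5]
grip_width: 0.0511
finger_force: 0.0
at [610.7 319.1 372. ] yaw [1.7993e+02 2.0000e-02 4.2000e-01] clk 93.25 w 0.0511 ff 0.0
shift [ 0.011 -0.002  0.438] turn [ 0.001  0.    -0.   ]
```

```bash
python3 -m inch '[[0.01,0.005,0.2,0,0,0,0.6],[0.01,0.005,0.32,0,0,0,0.6],[0.01,0.005,0.4,0,0,0,0.6],[0.01,0.005,0.437,0,0,0,0.6],[0.01,0.005,0.437,0,0,0,0.6]]'
python3 -m inch '[[0,0,0,0,0,0,0.3],[0,0,0,0,0,0,0.1],[0,0,0,0,0,0,0],[0,0,0,0,0,0,0],[0,0,0,0,0,0,0],[0,0,0,0,0,0,0]]' 25
python3 -m inch '[[0,0.04,-0.015,0,0,0,0],[0,0.08,-0.029,0,0,0,0],[0,0.162,-0.053,0,0,0,0],[0,0.245,-0.072,0,0,0,0],[0,0.329,-0.086,0,0,0,0]]'
python3 -m inch '[[0,0.085,-0.009,0,0,0,0],[0,0.17,-0.013,0,0,0,0],[0,0.256,-0.012,0,0,0,0],[0,0.341,-0.006,0,0,0,0],[0,0.341,-0.006,0,0,0,0]]'
python3 - <<'E'
from h import *
s=bot.observe();y,z=s['position'][1:]*1000;print(y,z,np.hypot(y-212.5,z+2-22),np.arctan2(z+2-22,212.5-y)-np.arctan2(50,280))
E
```

```text
clock: 93.88
position: [0.6125, 0.3195, 0.2854]
tool_rot: [-3.142, -0.0, 0.008]
force: [0.4, 0.0, -0.3]
grip_width: 0.051
finger_force: 0.0
clock: 94.62
position: [0.6124, 0.3202, 0.2856]
tool_rot: [-3.141, -0.001, 0.009]
force: [-0.0, 1.6, 6.0]
grip_width: 0.0089
finger_force: 24.6
clock: 95.25
position: [0.613, 0.2546, 0.3033]
tool_rot: [-3.14, -0.001, 0.009]
force: [0.4, 4.0, 7.5]
grip_width: 0.009
finger_force: 25.8
clock: 95.88
position: [0.6137, 0.184, 0.3042]
tool_rot: [3.141, -0.001, 0.007]
force: [-2.4, -2.5, 10.4]
grip_width: 0.0087
finger_force: 26.6
184.04870167640703 304.16060754372506 285.5813846452829 1.2942960417018923
```

Same as before; continue along the arc.

```bash
python3 -m inch '[[0,0.084,0.012,0,0,0,0],[0,0.168,0.028,0,0,0,0],[0,0.251,0.05,0,0,0,0],[0,0.332,0.076,0,0,0,0],[0,0.411,0.107,0,0,0,0],[0,0.489,0.143,0,0,0,0],[0,0.564,0.184,0,0,0,0],[0,0.636,0.228,0,0,0,0],[0,0.636,0.228,0,0,0,0]]'
python3 -m inch '[[0,0.07,0.05,0,0,0,0],[0,0.137,0.103,0,0,0,0],[0,0.2,0.16,0,0,0,0],[0,0.26,0.221,0,0,0,0],[0,0.316,0.285,0,0,0,0],[0,0.368,0.353,0,0,0,0],[0,0.416,0.423,0,0,0,0],[0,0.46,0.497,0,0,0,0],[0,0.46,0.497,0,0,0,0]]'
python3 -m inch '[[0,0.02,0.037,0,0,0,0],[0,0.039,0.075,0,0,0,0],[0,0.057,0.114,0,0,0,0],[0,0.073,0.153,0,0,0,0],[0,0.089,0.193,0,0,0,0],[0,0.103,0.233,0,0,0,0],[0,0.116,0.274,0,0,0,0],[0,0.128,0.315,0,0,0,0],[0,0.136,0.342,0,0,0,0],[0,0.142,0.37,0,0,0,0],[0,0.142,0.37,0,0,0,0],[0,0.142,0.37,0,0,0,0]]'
```

```text
clock: 97.0
position: [0.6148, 0.0567, 0.2574]
tool_rot: [3.141, -0.0, 0.007]
force: [2.0, -3.3, 3.2]
grip_width: 0.0091
finger_force: 27.2
clock: 98.12
position: [0.6156, -0.0352, 0.1577]
tool_rot: [3.14, -0.0, 0.007]
force: [3.9, -7.1, 1.7]
grip_width: 0.0087
finger_force: 28.4
clock: 99.62
position: [0.6159, -0.0641, 0.0845]
tool_rot: [3.139, -0.001, 0.007]
force: [4.4, -12.7, 0.2]
grip_width: 0.0087
finger_force: 29.0
```

```bash
python3 -m inch '[[0,0.003,0.01,0,0,0,0],[0,0.006,0.02,0,0,0,0],[0,0.008,0.03,0,0,0,0],[0,0.01,0.04,0,0,0,0],[0,0.012,0.05,0,0,0,0],[0,0.014,0.058,0,0,0,0],[0,0.016,0.066,0,0,0,0],[0,0.018,0.07,0,0,0,0],[0,0.018,0.073,0,0,0,0],[0,0.018,0.077,0,0,0,0],[0,0.018,0.077,0,0,0,0]]'
python3 -m inch '[[0,0,0,0,0,0,0.1],[0,0,0,0,0,0,0.3],[0,0,0,0,0,0,0.35],[0,0,0,0,0,0,0.35],[0,0,-0.1,0,0,0,0.35],[0,0,-0.25,0,0,0,0.35],[0,0,-0.33,0,0,0,0.35],[0,0,-0.33,0,0,0,0]]'
python3 plan.py 615.9 -67.8 97 0.45
```

```text
clock: 101.0
position: [0.616, -0.0675, 0.0692]
tool_rot: [3.139, -0.001, 0.007]
force: [3.6, -10.6, 0.5]
grip_width: 0.0089
finger_force: 29.3
clock: 102.0
position: [0.6161, -0.0652, 0.1361]
tool_rot: [-3.142, -0.002, 0.009]
force: [-0.3, -1.1, -0.7]
grip_width: 0.0127
finger_force: 0.0
at [616.1 -65.2 136.1] yaw [-1.8e+02 -1.0e-01  5.1e-01] clk 102.0 w 0.0127 ff 0.0
shift [-0.002  0.013  0.195] turn [-0.    -0.001  0.001]
```

Press gently on the bar from above to be sure it's shut (contact was at 94 before).

```bash
python3 -m inch '[[0,0.012,0,0,0,0,0],[0,0.012,0,0,0,0,0],[0,0.012,0.1,0,0,0,0],[0,0.012,0.15,0,0,0,0],[0,0.012,0.18,0,0,0,0],[0,0.012,0.188,0,0,0,0],[0,0.012,0.196,0,0,0,0],[0,0.012,0.202,0,0,0,0],[0,0.012,0.202,0,0,0,0]]'
python3 -m inch '[[0,0,0.004,0,0,0,0],[0,0,0.006,0,0,0,0],[0,0,0.006,0,0,0,0]]'
```

```text
clock: 103.12
position: [0.6158, -0.0678, 0.0948]
tool_rot: [3.142, -0.0, 0.009]
force: [0.5, 0.7, -0.5]
grip_width: 0.0004
finger_force: 0.0
clock: 103.5
position: [0.6158, -0.0678, 0.0939]
tool_rot: [3.141, -0.0, 0.009]
force: [-0.5, -0.4, 6.6]
grip_width: 0.0003
finger_force: 3.3
```

```bash
python3 -m inch '[[0,0,0.003,0,0,0,0],[0,0,0.003,0,0,0,0]]'
python3 -m inch '[[0,0,-0.1,0,0,0,0],[0,0,-0.3,0,0,0,0],[0,0,-0.3,0,0,0,0],[-0.825,0,-0.3,0,0,0,0],[-0.825,0,-0.3,0,0,0,0],[-0.825,0,-0.3,0,0,0,0],[-0.825,0,-0.3,0,0,0,0],[-0.825,0,-0.3,0,0,0,0]]'
python3 -m inch '[[0,-0.9,0,0,0,0,0],[0,-0.9,0,0,0,0,0],[0,-0.9,0,0,0,0,0],[0,-0.9,0,0,0,0,0],[0,-0.9,0,0,0,0,0],[0,-0.9,0,0,0,0,0]]'
python3 plan.py 450.1 165.2 76 0.45
```

```text
clock: 103.75
position: [0.6159, -0.0678, 0.0937]
tool_rot: [3.141, -0.001, 0.009]
force: [-4.1, -0.4, 14.3]
grip_width: -0.0002
finger_force: 7.0
clock: 104.75
position: [0.4514, -0.0692, 0.1533]
tool_rot: [3.142, -0.001, 0.009]
force: [0.3, -1.0, -0.6]
grip_width: 0.0001
finger_force: 0.0
clock: 105.5
position: [0.4494, 0.1097, 0.1528]
tool_rot: [3.141, 0.0, 0.007]
force: [0.1, -0.5, 0.2]
grip_width: 0.0002
finger_force: 0.0
at [449.4 109.7 152.8] yaw [1.7998e+02 1.0000e-02 4.0000e-01] clk 105.5 w 0.0002 ff 0.0
shift [ 0.005 -0.277  0.384] turn [ 0.     0.    -0.001]
```

```bash
python3 -m inch '[[0.003,-0.277,0,0,0,0,0],[0.003,-0.277,0.1,0,0,0,0],[0.003,-0.277,0.25,0,0,0,0],[0.003,-0.277,0.35,0,0,0,0],[0.003,-0.277,0.39,0,0,0,0],[0.003,-0.277,0.39,0,0,0,0]]'
python3 -m inch '[[0,0,0.01,0,0,0,0],[0,0,0.02,0,0,0,0],[0,0,0.03,0,0,0,0],[0,0,0.04,0,0,0,0],[0,0,0.046,0,0,0,0],[0,0,0.046,0,0,0,0]]'
python3 -m inch '[[0,0,0.003,0,0,0,0],[0,0,0.003,0,0,0,0]]'
```

```text
clock: 106.25
position: [0.4494, 0.1657, 0.0749]
tool_rot: [3.141, 0.0, 0.008]
force: [0.0, 0.3, 0.3]
grip_width: 0.0001
finger_force: 0.0
clock: 107.0
position: [0.4495, 0.1663, 0.0658]
tool_rot: [-3.141, -0.001, 0.009]
force: [2.2, -0.6, 3.6]
grip_width: -0.0
finger_force: 1.7
clock: 107.25
position: [0.4494, 0.1662, 0.0652]
tool_rot: [-3.141, -0.0, 0.009]
force: [3.1, -0.7, 4.2]
grip_width: -0.0001
finger_force: 1.9
```

Bottom it (was ~0.0648), lift, then key c.

```bash
python3 -m inch '[[0,0,0.004,0,0,0,0],[0,0,0.004,0,0,0,0]]'
python3 -m inch '[[0,0,-0.05,0,0,0,0],[0,0,-0.13,0,0,0,0],[0,0,-0.13,0,0,0,0],[0.004,0.25,-0.13,0,0,0,0],[0.004,0.515,-0.13,0,0,0,0],[0.004,0.515,-0.13,0,0,0,0],[0.004,0.515,-0.08,0,0,0,0],[0.004,0.515,-0.05,0,0,0,0],[0.004,0.515,-0.05,0,0,0,0]]'
python3 -m inch '[[0,0,0.01,0,0,0,0],[0,0,0.02,0,0,0,0],[0,0,0.03,0,0,0,0],[0,0,0.04,0,0,0,0],[0,0,0.049,0,0,0,0],[0,0,0.049,0,0,0,0]]'
```

```text
clock: 107.5
position: [0.4494, 0.1663, 0.0648]
tool_rot: [-3.142, -0.001, 0.009]
force: [-0.3, -2.3, 17.0]
grip_width: 0.0001
finger_force: 8.7
clock: 108.62
position: [0.4505, 0.0641, 0.0736]
tool_rot: [3.142, 0.001, 0.01]
force: [0.1, 0.2, -0.1]
grip_width: -0.0003
finger_force: 0.0
clock: 109.38
position: [0.4511, 0.0634, 0.0648]
tool_rot: [-3.141, -0.0, 0.009]
force: [-3.0, 2.1, 14.7]
grip_width: -0.0005
finger_force: 7.7
```

Keys a and c are done. Now b, then d.

```bash
python3 -m inch '[[0,0,-0.05,0,0,0,0],[0,0,-0.13,0,0,0,0],[0,0,-0.13,0,0,0,0],[-0.002,-0.254,-0.13,0,0,0,0],[-0.002,-0.254,-0.13,0,0,0,0],[-0.002,-0.254,-0.13,0,0,0,0],[-0.002,-0.254,-0.08,0,0,0,0],[-0.002,-0.254,-0.05,0,0,0,0],[-0.002,-0.254,-0.05,0,0,0,0]]'
python3 -m inch '[[0,0,0.01,0,0,0,0],[0,0,0.02,0,0,0,0],[0,0,0.03,0,0,0,0],[0,0,0.04,0,0,0,0],[0,0,0.05,0,0,0,0],[0,0,0.05,0,0,0,0]]'
python3 -m inch '[[0,0,-0.05,0,0,0,0],[0,0,-0.13,0,0,0,0],[0,0,-0.13,0,0,0,0],[0.003,0.3,-0.13,0,0,0,0],[0.003,0.554,-0.13,0,0,0,0],[0.003,0.554,-0.13,0,0,0,0],[0.003,0.554,-0.08,0,0,0,0],[0.003,0.554,-0.05,0,0,0,0],[0.003,0.554,-0.05,0,0,0,0]]'
```

```text
clock: 110.5
position: [0.4498, 0.1135, 0.0738]
tool_rot: [3.141, 0.001, 0.008]
force: [-0.8, 0.5, 0.4]
grip_width: 0.0001
finger_force: 0.0
clock: 111.25
position: [0.4503, 0.114, 0.0648]
tool_rot: [3.142, -0.0, 0.009]
force: [-2.9, -1.5, 15.9]
grip_width: -0.0002
finger_force: 7.6
clock: 112.38
position: [0.4513, 0.0042, 0.0738]
tool_rot: [-3.141, 0.001, 0.011]
force: [0.1, 0.6, 0.0]
grip_width: 0.0001
finger_force: 0.0
```

```bash
python3 -m inch '[[0,0,0.01,0,0,0,0],[0,0,0.02,0,0,0,0],[0,0,0.03,0,0,0,0],[0,0,0.04,0,0,0,0],[0,0,0.049,0,0,0,0],[0,0,0.049,0,0,0,0]]'
python3 -m inch '[[0,0,-0.05,0,0,0,0],[0,0,-0.2,0,0,0,0],[0,0,-0.5,0,0,0,0],[0,0,-0.8,0,0,0,0],[0,0,-0.8,0,0,0,0]]'
python3 -m inch '[[0,0.9,0,0,0,0,0],[0,0.9,0,0,0,0,0],[0,0.9,0,0,0,0,0],[0,0.9,0,0,0,0,0]]'
python3 -m inch '[[0,0.6,0,0,0,0,0],[0,0.6,0,0,0,0,0],[0,0.6,0,0,0,0,0],[0,0.6,0,0,0,0,0],[0,0.6,0,0,0,0,0],[0,0.6,0,0,0,0,0]]'
python3 - <<'E'
from h import *
f=grab('scene');g=grab('top')
a=np.vstack([g['img'][90:260,150:510],f['img'][140:300,140:500]])
cv2.imwrite('pics/p12.png',cv2.resize(a,None,fx=1.75,fy=1.75)[:,:,::-1])
P=cloud(g)*1000
for u,v in((273,236),(293,236),(313,236),(337,236)): print(np.median(P[v-2:v+3,u-2:u+3,2]))
E
```

```text
clock: 113.12
position: [0.4518, 0.0034, 0.0649]
tool_rot: [-3.141, -0.0, 0.009]
force: [-2.4, 2.6, 11.3]
grip_width: 0.0003
finger_force: 5.8
clock: 113.75
position: [0.4532, 0.003, 0.2287]
tool_rot: [3.141, -0.007, 0.008]
force: [-0.0, 0.9, -0.5]
grip_width: -0.0
finger_force: 0.0
clock: 114.25
position: [0.452, -0.1807, 0.224]
tool_rot: [3.141, 0.002, 0.003]
force: [0.2, 0.7, -0.7]
grip_width: 0.0001
finger_force: 0.0
clock: 115.0
position: [0.4545, -0.2959, 0.2248]
tool_rot: [-3.142, -0.0, 0.01]
force: [0.1, -0.2, 0.7]
grip_width: 0.0002
finger_force: 0.0
53.386081490486404
53.4814014322862
53.50655054642132
53.74263651884322
```

View pics/p12.png

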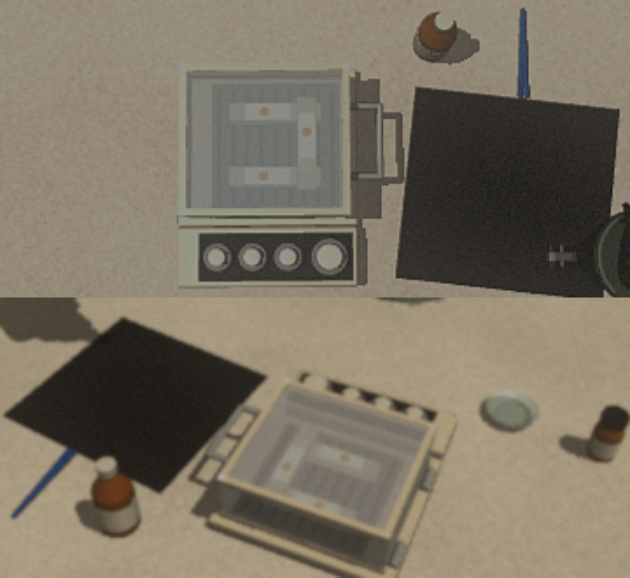

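The stack is square under the shut hood (carriers at (264,111), (264,176) and (307,132)). All keys are up and the bystanders are untouched, so I hand the job in.

```bash
python3 -c "
from workcell import bot; print(bot.job_done())"
```

```text
the job is handed in; nothing more can be done
None
```

The job is handed in: the three carriers are stacked crosswise under the shut hood and the keys were pressed first, third, second, start; the stack was knocked after a first full round, so I reopened the hood, re-set two carriers, shut it and pressed all four keys again in that order.

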